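# Lock the tilting stand and hold the press board flush on the cast slab

## Task

Lock the tilting stand: push its black screw-knob down all the way in, then turn it clockwise (seen from above) to its stop. Then pick up the wooden press board by its upright grip, tilt it to match the sloping plaster slab on the stand, and gently press its flat underside flush on the slab, centred and with its edges square to the slab's, so that the slab sinks about halfway into its springs. Finish still holding the board pressed there with the gripper (do not let go), and leave the cups, casts and brush around it where they are.

Things in the scene. Friction and masses are not known exactly. Their poses are not given: they have to be found in the camera images.
- stand: fixed tilting stand. Origin: under the middle of the slab area, on the table; x runs up the slope (away from the robot at yaw 0), z up. Dark steel base plate 170 mm in x, 12 mm thick, from y = -195 to +80 mm. The slab sits on a tilting frame hinged at x = -60 mm, z = 20 mm (axis along y); its far end is raised by 17 to 32 degrees, differing each time; the hinge is stiff and holds (5 N m). The lock screw-knob stands at x = -20, y = -150 mm
- screw_in (a joint): how far the lock screw has been pushed in, m: 0 out at the start, 0.006 fully in. It moves straight down, needs about 6 N and stays where it is left (no spring)
- screw (a joint): turn of the lock screw-knob, rad: starts at 0 to 0.3, grows clockwise seen from above, stop at 1.4. Needs about 0.1 N m and stays where it is left
- screw_grip (a point): grip point in the middle of the screw-knob's bar, on its upright axis, 64 mm above the table at first (6 mm lower when pushed in). The black bar is 44 mm long along this frame's x, 14 mm wide along y, 36 mm tall (18 mm above and below this point), with clear space on both sides and 6 mm or more below it
- slab (a joint): how far the plaster slab has sunk into its springs, along the slab's normal, m: 0 free, 0.012 bottomed. Force against the press: about 1.2 N at first, then 1.2 N more per mm (about 8 N at 6 mm)
- slab_face (a point): centre of the slab's upper face, moving with the slab. The off-white slab is 120 mm (x, up the slope) x 110 mm (y, level) x 18 mm; z is the outward normal of the face, leaning towards the robot. Free face centre: 60 mm along and 40 mm off the frame from its hinge
- press_board: loose press board, about 0.2 kg, flat on the table at first. Origin: centre of its flat underside, z up through the grip. Light wood board 90 mm (x) x 70 mm (y) x 14 mm with a darker upright grip on its middle, 50 mm (x) x 24 mm (y), rising to 59 mm above the underside
- board_grip (a point): point inside the press board's upright grip, 40 mm above the underside, on its middle; same axes as the board. The grip is 24 mm wide along y here
- paper_cup: bystander, loose: red drinking cup, 80 mm across, 100 mm tall, upright, to the robot's right; origin at the centre of its underside
- bowl_cast: bystander, loose: upside-down plaster bowl cast, 120 mm across, 62 mm tall, to the robot's right; origin at the centre of its underside
- trough_mould: bystander, loose: plaster trough mould, 65 x 180 x 45 mm, beyond the stand; origin at the centre of its underside
- pinch_pot: bystander, loose: small grey-white pot, 68 mm across, 42 mm tall, between the robot and the stand; origin at the centre of its underside
- plate: bystander, loose: white plate, 170 mm across, 16 mm tall, far left; origin at the centre of its underside
- dome_cast: bystander, loose: small plaster dome, 60 mm across, 36 mm tall, lying on the plate; origin at the centre of its underside
- brush: bystander, loose: brush, 180 mm long, lying at the left beyond the press board; origin under its middle
Not all that is in view belongs to the job. Leave any blue look-alike of the press_board alone.

How it is judged:
By the outcome, as a careful person would: the job done as asked, in the order asked, and still so for the second after the job is handed in, while the arm keeps its last pose, push and grip.
It also fails if it takes over 58 s, if anything falls off the work surface, if the arm or the gripper's body presses on something with over 40 N, if the wrist force passes 120 N, or if a joint passes its speed limit or range.

## Robot

A 7-joint arm with a two-finger parallel gripper is mounted at the origin on the work surface. World frame = base frame: x ahead of the robot, y to its left, z up, the work surface at z = 0. Lengths are in m, angles in rad, forces in N, time in s.
With the tool pointing down it reaches from about 0.35 to 0.9 m from the base axis. Payload 8.1 kg.
Tool frame: the origin (TCP) lies at the centre of the arm's flange, where the gripper is bolted on; the fingertips stand 178 mm ahead of it and the grasp point (between the pads) lies r.hold_point_z ahead of it (r.hold_point_z is the distance from the TCP to the grasp point, in m); z points along the fingers, y is the direction in which the jaws open and shut (so a half turn about z gives the same grasp; the last joint's range is limited). The gripper opens to 92 mm and grips with 3 to 60 N. Pads are 19 mm wide; open, the fingers measure 130 mm over their backs; the gripper's body (75 mm by 190 mm) begins 47 mm behind the grasp point.
Start: joints at [1.043, 0.434, 0.025, 1.573, -0.012, 1.134, -0.075], TCP at [0.258, -0.569, 0.405] pointing down, gripper open.
Joint ranges: [-2.62, 2.62], [-0.44, 2.09], [-1.27, 1.32], [0.08, 2.57], [-1.32, 4.46], [0.12, 2], [-2.74, 2.74]. Speed limits (rad/s): [2.22, 2.22, 3.01, 3.01, 3.14, 3.14, 3.14].

## Interface

Orientations are given as a rotation vector (axis times angle).
In Python, from station import r gives the robot as it stands.
- The arm moves only by the tool play_rows, never from a script. Its argument "plan" is a list of rows, each an object of numbers: "hand": the opening, from 0 (shut) to 1 (fully open); "tx", "ty", "tz": the shift along the tool's x, y, z scaled (see below); "ax", "ay", "az": the turn, a rotation vector about the tool's x, y, z scaled (see below). A call has exactly 10 rows; each row shifts and turns the pose as measured when the row begins, along the tool's axes as they then stand; what a row does not reach is not made up. The controller multiplies each number of a shift by 0.03 m and each number of a turn by 0.15 rad. A row lasts 1/8 s, in which the tool goes at most 62.5 mm and 10.7 degrees, less where a joint would pass 70% of its speed; a pose out of reach is approached as far as the arm can. A call with a number of a shift or a turn outside -1 to 1 is refused whole. A call with a gripper value outside its range is refused whole. The fingers move at their own pace and stop on an object; "grip_force" is the grip in N (left out, the last holds). Time passes only in rows, so rows that do not move let the fingers close, or fill a call up. It gives the time, the measured TCP pose, the force and the opening at its end, in the units of the state.
- r.state(): the state, without advancing time (a new reading comes with each control period).
- r.grab_frame(name): name is "scene" or "top"; returns the picture (420x560x3 uint8, red, green, blue); there is no depth.
- r.camera_model(name): a dict with "fx", "fy", "cx", "cy" (pixels), "rvec" (rotation vector, rad) and "tvec" (3), from world to camera coordinates, as OpenCV has them. Camera axes: x right, y down, z forward; pixel columns grow to the right and rows downward; lengths in m; the calibration is good to about 2 mm. A picture is of the moment at which its call begins. camera_model takes no time and is no camera call.
- r.close_job(): hands the job in, once; it reports no verdict.
The state is a dict: "time_s": time; "joint_positions": joint angles; "qd": joint speeds; "joint_efforts": joint torques, N m; "tool_pos": TCP position; "orientation": TCP orientation; "wrist_force": force on the tool from outside, world axes, zero at the start; "wrist_torque": the same for the moment, N m; "width": opening from 0.0 (shut) to 1.0 (fully open).
Only numpy, scipy, OpenCV 4.12 (cv2) and the standard library are available. Lean on these libraries where they do the work, as an engineer would, in place of code of your own. Each camera call takes 0.05 s, during which the arm holds its last target.

## Working session

There is one attempt and no reset: what is moved stays moved. The work goes in short steps, Python scripts to look and compute and a tool call to move; the robot and the scene stay as the last step left them, time stands still between calls to the robot, and variables do not carry over. Pictures are saved under pics/ and viewed, and the job is handed in when it is done.

Besides the shell and the picture viewer there is one more tool, called as a command line: name --argument value ..., lists and objects as JSON in quotes. play_rows: Moves the arm, as the interface text tells. Its arguments: {"type":"object","properties":{"plan":{"type":"array"},"grip_force":{"type":"number"}},"required":["plan"]}

```bash
mkdir -p pics; ls; python3 - <<'E'
from station import r
import cv2
print(r.state(), r.hold_point_z)
for n in ("scene","top"):
    print(n, r.camera_model(n))
    cv2.imwrite(f"pics/{n}0.png", r.grab_frame(n)[:,:,::-1])
E
```

```text
pics
{'time_s': 0.0, 'joint_positions': array([ 1.04340071,  0.43520859,  0.02498884,  1.57411541, -0.01163671,
        1.13399525, -0.07508369]), 'qd': array([-0.0001047 , -0.00112997,  0.00020099,  0.00161145, -0.00035444,
       -0.00037488, -0.00115846]), 'joint_efforts': array([-2.52163200e-04, -6.67840862e+01,  9.85128209e-01, -3.14462042e+01,
       -6.05644472e-02,  4.28225286e-02,  2.08558299e-04]), 'tool_pos': array([ 0.25745342, -0.56924655,  0.40394678]), 'orientation': array([-3.06954039e+00, -6.61813496e-01,  7.00922866e-04]), 'wrist_force': array([ 0.06715502, -0.56961195, -0.7133452 ]), 'wrist_torque': array([-0.00507674,  0.03935509,  0.03994891]), 'width': 0.9993187292623864} 0.1592
scene {'fx': 394.2672033746565, 'fy': 394.2672033746565, 'cx': 280.4733361791698, 'cy': 208.38339936209616, 'rvec': array([ 2.34706617,  0.85446491, -0.29337372]), 'tvec': array([-0.41582874, -0.23635336,  1.40221646])}
top {'fx': 391.9141566120472, 'fy': 391.9141566120472, 'cx': 279.8428983795637, 'cy': 209.16814923915717, 'rvec': array([ 2.16358728, -2.19607884,  0.1049183 ]), 'tvec': array([0.02057601, 0.55775145, 1.18143345])}
```

View pics/scene0.png

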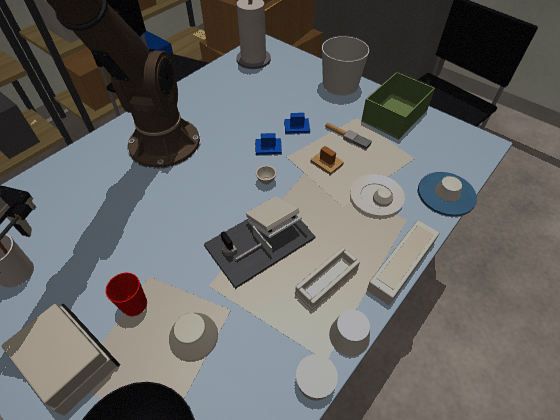

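View pics/top0.png

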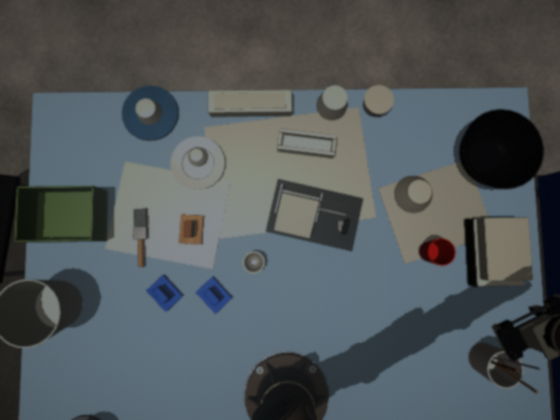

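The scene picture shows a brown board with a grip at (327,160), which is (191,229) in the top view. Two blue look-alikes sit at (268,145) and (297,124). The stand is at scene (260,240) with its black knob at (227,241); in the top view these are (315,215) and (343,227). I'll take close crops.

```bash
python3 - <<'E'
import cv2, numpy as np
s=cv2.imread('pics/scene0.png'); t=cv2.imread('pics/top0.png')
def up(im,x0,y0,w,h,k,n):
    cv2.imwrite(n,cv2.resize(im[y0:y0+h,x0:x0+w],None,fx=k,fy=k,interpolation=cv2.INTER_CUBIC))
up(s,195,190,130,96,6,'pics/c_stand_s.png')
t2=np.clip(t.astype(float)*1.7,0,255).astype('uint8')
up(t2,262,172,108,84,7,'pics/c_stand_t.png')
a=cv2.resize(s[140:180,300:355],None,fx=7,fy=7,interpolation=cv2.INTER_CUBIC)
b=cv2.resize(t2[207:247,168:223],None,fx=7,fy=7,interpolation=cv2.INTER_CUBIC)
cv2.imwrite('pics/c_board.png',np.hstack([a,b]))
E
```

```text
(no output)
```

View pics/c_stand_s.png

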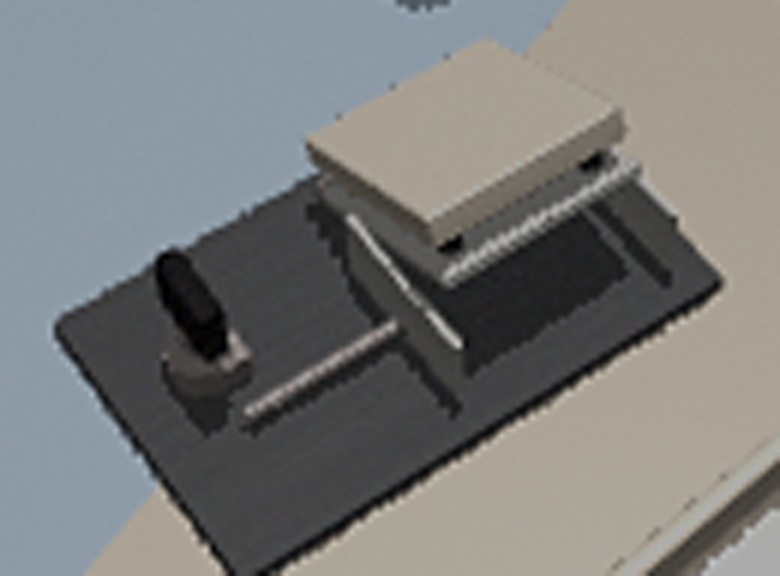

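View pics/c_stand_t.png

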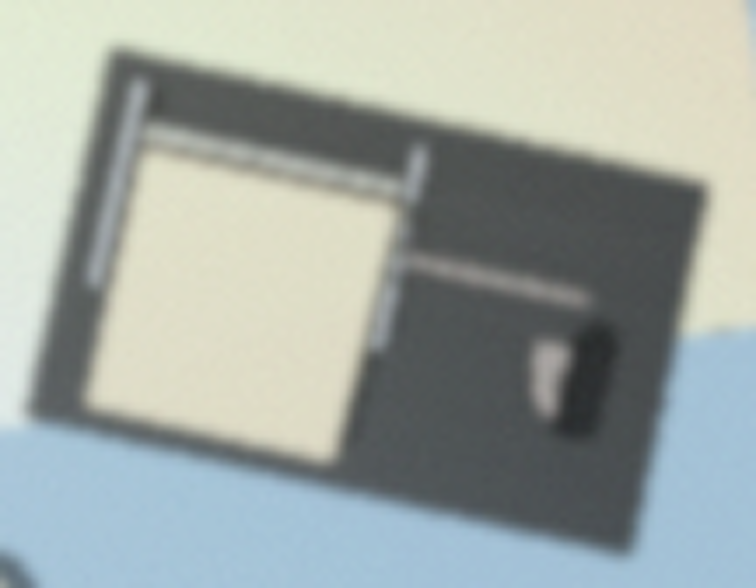

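View pics/c_board.png

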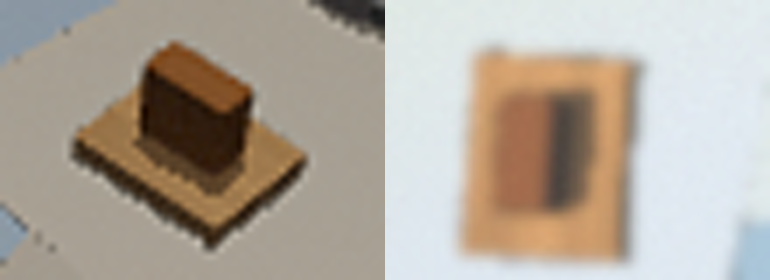

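```bash
cat > fit.py <<'E'
import numpy as np, cv2
from scipy.optimize import least_squares
from scipy.spatial.transform import Rotation as R
from station import r
CM={n:r.camera_model(n) for n in("scene","top")}
def proj(n,P):
    c=CM[n];K=np.array([[c['fx'],0,c['cx']],[0,c['fy'],c['cy']],[0,0,1]])
    return cv2.projectPoints(np.asarray(P,float).reshape(-1,3),c['rvec'],c['tvec'],K,None)[0].reshape(-1,2)
def px(pts,x0,y0,k): return (np.array(pts,float)+.5)/k-.5+[x0,y0]
def tri(ps,pt):
    f=lambda X:np.r_[proj('scene',X)[0]-ps,proj('top',X)[0]-pt]
    s=least_squares(f,[.6,0,.05]);return s.x,s.fun
def standpts(p):
    x,y,w,t=p; Z=R.from_euler('z',w); T=R.from_euler('y',-t)
    base=Z.apply([[-.085,-.195,.012],[.085,.08,.012],[.085,-.195,.012],[-.085,.08,.012]])+[x,y,0]
    sl=Z.apply(T.apply([[a+.06,b,.04] for a,b in((-.06,-.055),(-.06,.055),(.06,.055),(.06,-.055))])+[-.06,0,.02])+[x,y,0]
    knob=Z.apply([[-.02,-.15,.064]])+[x,y,0]
    return base,sl,knob
E
cat > f1.py <<'E'
from fit import *
Sb=px([(58,325),(720,280)],195,190,6); Ss=px([(308,143),(485,40),(622,112),(432,222)],195,190,6)
Sk=px([(192,303)],195,190,6)
Tb=px([(632,553),(115,48),(708,187),(32,412)],262,172,7)
Ts=px([(335,465),(85,408),(148,150),(402,208)],262,172,7);Tk=px([(589,378)],262,172,7)
def f(p):
    b,s,k=standpts(p)
    return np.r_[proj('scene',b[:2])-Sb,proj('scene',s)-Ss,proj('scene',k)-Sk,proj('top',b)-Tb,proj('top',s)-Ts,proj('top',k)-Tk].ravel()
s=least_squares(f,[.5,-.05,0,.4],loss='soft_l1')
print('stand',s.x,np.degrees(s.x[2:]));print(f(s.x).reshape(-1,2).round(2))
J=s.jac;print('sig',np.sqrt(np.diag(np.linalg.inv(J.T@J))))
for i in range(4): print('slab corner',tri(Ss[i],Ts[i])[0].round(4), standpts(s.x)[1][i].round(4))
print('knob',tri(Sk[0],Tk[0])[0], standpts(s.x)[2])
print('slab face',standpts(s.x)[1].mean(0))
def bp(p):
    x,y,w=p;Z=R.from_euler('z',w)
    return (Z.apply([[-.045,-.035,.014],[.045,-.035,.014],[.045,.035,.014],[-.045,.035,.014]])+[x,y,0],
     Z.apply([[-.025,-.012,.059],[.025,-.012,.059],[.025,.012,.059],[-.025,.012,.059]])+[x,y,0])
A=px([(75,140),(212,235),(305,158)],300,140,7);B=px([(145,65),(218,112),(255,92),(178,42)],300,140,7)
C=px([(240,255),(250,60),(90,55),(77,250)],168,207,7);D=px([(163,212),(165,92),(112,92),(112,208)],168,207,7)
def g(p):
    b,t=bp(p);return np.r_[proj('scene',b[:3])-A,proj('scene',t)-B,proj('top',b)-C,proj('top',t)-D].ravel()
s=least_squares(g,[.5,.25,0],loss='soft_l1');print('board',s.x);print(g(s.x).reshape(-1,2).round(2))
for i in range(4): print('grip top',tri(B[i],D[i])[0].round(4), bp(s.x)[1][i].round(4))
E
python3 f1.py
```

```text
stand [ 0.55706055 -0.04005023 -0.24085302  0.43882541] [-13.79986151  25.14284416]
[[-1.7  -0.88]
 [ 0.54 -0.63]
 [-1.65 -1.16]
 [-0.18 -1.2 ]
 [-0.04 -0.76]
 [-1.25  0.14]
 [-0.53  0.25]
 [ 0.36 -0.11]
 [-0.3  -0.9 ]
 [ 0.8  -1.17]
 [-0.77  0.05]
 [ 0.27 -0.5 ]
 [-0.   -0.63]
 [-0.65 -1.25]
 [ 0.37 -1.01]
 [-0.42  0.31]]
sig [0.00124834 0.00100888 0.00817156 0.02045784]
slab corner [ 0.4697 -0.073   0.0489] [ 0.4692 -0.0751  0.0562]
slab corner [0.4944 0.0324 0.0492] [0.4954 0.0317 0.0562]
slab corner [0.5993 0.0053 0.1028] [0.6009 0.0058 0.1072]
slab corner [ 0.5739 -0.0985  0.1043] [ 0.5747 -0.101   0.1072]
knob [ 0.50329451 -0.18106723  0.06673418] [[ 0.50185819 -0.18094984  0.064     ]]
slab face [ 0.53503524 -0.03464035  0.08170264]
board [ 0.50352016  0.28716715 -0.05778566]
[[-0.85 -0.75]
 [ 0.41 -0.99]
 [ 0.21 -1.01]
 [-0.86 -0.49]
 [ 0.6   0.13]
 [-0.08 -0.76]
 [-0.94 -0.83]
 [-0.38  0.46]
 [-0.05 -0.84]
 [ 0.2  -1.09]
 [ 0.15  0.2 ]
 [ 0.36 -0.51]
 [ 1.13 -0.18]
 [ 0.64 -0.53]
 [-0.44 -0.29]]
grip top [0.4775 0.2797 0.0542] [0.4779 0.2766 0.059 ]
grip top [0.5261 0.2765 0.0568] [0.5278 0.2737 0.059 ]
grip top [0.528  0.3012 0.0524] [0.5292 0.2977 0.059 ]
grip top [0.48   0.3016 0.0547] [0.4793 0.3006 0.059 ]
```

```bash
cat > edge.py <<'E'
from fit import *
from scipy.ndimage import map_coordinates, gaussian_filter
def projd(n,P,d):
    c=CM[n];K=np.array([[c['fx'],0,c['cx']],[0,c['fy'],c['cy']],[0,0,1]])
    return cv2.projectPoints(np.asarray(P,float).reshape(-1,3),c['rvec'],np.asarray(c['tvec'])+d,K,None)[0].reshape(-1,2)
def boardpts(p,z=0):
    x,y,w=p;Z=R.from_euler('z',w)
    return (Z.apply([[-.045,-.035,.014],[.045,-.035,.014],[.045,.035,.014],[-.045,.035,.014]])+[x,y,0],
     Z.apply([[-.025,-.012,.059],[.025,-.012,.059],[.025,.012,.059],[-.025,.012,.059]])+[x,y,0])
def edges(p):
    b,s,k=standpts(p[:4]); bo,gt=boardpts(p[4:7])
    # base order: 0(-,-) 1(+,+) 2(+,-) 3(-,+)
    E=[]
    for i,j in((0,1),(1,2),(2,3),(3,0)):
        E+= [('scene',s[i],s[j],'slab%d'%i),('top',s[i],s[j],'slab%d'%i),('top',bo[i],bo[j],'bd%d'%i)]
    E+=[('scene',b[0],b[0]+.5*(b[3]-b[0]),'base-x'),('top',b[0],b[3],'base-x'),('top',b[1],b[2],'base+x'),('top',b[0],b[2],'base-y'),('top',b[1],b[3],'base+y')]
    E+=[('scene',bo[0],bo[1],'bd0'),('scene',bo[1],bo[2],'bd1'),('scene',gt[0],gt[1],'gt0'),('scene',gt[1],gt[2],'gt1'),('scene',gt[2],gt[3],'gt2'),('scene',gt[3],gt[0],'gt3'),
        ('top',gt[0],gt[1],'gt0'),('top',gt[1],gt[2],'gt1'),('top',gt[2],gt[3],'gt2'),('top',gt[3],gt[0],'gt3')]
    return E
def measure(img,a,b,w=2.5):
    n=12;ts=np.linspace(.15,.85,n);d=(b-a)/np.linalg.norm(b-a);nm=np.array([-d[1],d[0]])
    o=np.arange(-w-.5,w+.51,.1);out=[]
    pts=a+ts[:,None]*(b-a)
    prof=np.zeros(len(o))
    res=[]
    for q in pts:
        xy=q+o[:,None]*nm
        v=np.stack([map_coordinates(img[c],[xy[:,1],xy[:,0]],order=1) for c in range(3)])
        g=np.abs(np.gradient(v,axis=1)).sum(0);g=gaussian_filter(g,3)
        g*=np.exp(-o**2/2/1.5**2)
        i=g.argmax();res.append((q+o[i]*nm,nm,g[i]))
    return res
E
cat > f2.py <<'E'
from edge import *
im={n:[gaussian_filter(cv2.imread(f'pics/{n}0.png')[:,:,c].astype(float),.6) for c in range(3)] for n in CM}
p=np.r_[.557,-.040,-.2408,.4388,.5035,.2872,-.0578,np.zeros(6)]
for it in range(8):
    ms=[]
    for n,a,b,l in edges(p):
        d=p[7:10] if n=='scene' else p[10:13]
        A,B=projd(n,[a,b],d); ms.append(measure(im[n],A,B,2.5 if it<3 else 1.5))
    def f(p,sp=False):
        o=[]
        for (n,a,b,l),m in zip(edges(p),ms):
            d=p[7:10] if n=='scene' else p[10:13]
            A,B=projd(n,[a,b],d);t=(B-A)/np.linalg.norm(B-A);nm=np.array([-t[1],t[0]])
            e=np.array([(q-A)@nm for q,_,_ in m])
            o.append((n,l,np.median(e),e.std()) if sp else e*.4)
        return o if sp else np.r_[np.concatenate(o),p[7:]/.0015]
    s=least_squares(f,p,loss='soft_l1',f_scale=.3);p=s.x
for q in f(p,True): print(q[0],q[1],round(q[2],2),round(q[3],2))
print(p.round(4),'tilt',np.degrees(p[3]),'yaw',np.degrees(p[2]))
print('sig',np.sqrt(np.diag(np.linalg.inv(s.jac.T@s.jac))).round(4))
b,sl,k=standpts(p[:4]);print('knob',k,'slab',sl.mean(0)); np.save('p.npy',p)
E
python3 f2.py
```

```text
scene slab0 0.15 0.16
top slab0 0.25 0.07
top bd0 0.95 0.18
scene slab1 0.4 0.14
top slab1 0.3 0.2
top bd1 0.1 0.18
scene slab2 -0.0 0.07
top slab2 0.35 0.1
top bd2 -0.1 0.1
scene slab3 0.2 0.09
top slab3 0.2 0.24
top bd3 0.1 0.06
scene base-x 0.05 0.25
top base-x -0.1 0.1
top base+x 0.05 0.12
top base-y -0.15 0.11
top base+y -0.0 0.08
scene bd0 -0.2 0.08
scene bd1 -0.2 0.38
scene gt0 -0.1 0.05
scene gt1 0.2 0.69
scene gt2 -0.1 0.07
scene gt3 -0.1 0.12
top gt0 -0.25 0.1
top gt1 0.25 0.1
top gt2 0.3 0.12
top gt3 0.35 0.1
[ 5.569e-01 -3.900e-02 -2.442e-01  4.496e-01  5.035e-01  2.886e-01
 -7.840e-02  3.000e-04  1.900e-03  0.000e+00 -1.000e-04  1.500e-03
  1.000e-04] tilt 25.758288331176104 yaw -13.991451399395336
sig [0.0035 0.0019 0.0157 0.0204 0.0033 0.002  0.0549 0.002  0.0023 0.0015
 0.0015 0.0033 0.0015]
knob [[ 0.5011829  -0.17966654  0.064     ]] slab [ 0.53420381 -0.03330805  0.08209995]
```

```bash
cat > f3.py <<'E'
from edge import *
p=np.load('p.npy')
from itertools import product
def sil(n,c,a,ox,k=6):
    Z=R.from_euler('z',a)
    P=Z.apply([[sx*.022,sy*.007,sz*.018] for sx,sy,sz in product((-1,1),repeat=3)])+c
    d=p[7:10] if n=='scene' else p[10:13]
    q=(projd(n,P,d)-ox+.5)*k-.5
    m=np.zeros((30*k,30*k),np.uint8);cv2.fillConvexPoly(m,cv2.convexHull(q.astype(np.float32)).astype(np.int32),1);return m
k=standpts(p[:4])[2][0]
M={}
for n in CM:
    im=cv2.imread(f'pics/{n}0.png').max(2).astype(float)
    c=projd(n,[k],p[7:10] if n=='scene' else p[10:13])[0];o=np.round(c)-15
    sub=im[int(o[1]):int(o[1])+30,int(o[0]):int(o[0])+30]
    up=cv2.resize(sub,None,fx=6,fy=6,interpolation=cv2.INTER_CUBIC)
    dark=np.median(sub[sub<90]); print(n,sub.min(),dark)
    M[n]=((up<(sub.min()+dark)/2).astype(np.uint8),o)
for n in list(CM)+['both']:
    best=[]
    for a in np.arange(-.7,.31,.05):
        for dx in np.arange(-.004,.0041,.001):
            for dy in np.arange(-.004,.0041,.001):
                iou=1
                for m in (CM if n=='both' else [n]):
                    s=sil(m,k+[dx,dy,0],a,M[m][1]);b=M[m][0];iou*=(s&b).sum()/(s|b).sum()
                best.append((iou,a,dx,dy))
    best.sort(reverse=True);print(n,[tuple(np.round(b,3)) for b in best[:5]])
print('stand yaw',p[2],k)
for nm,pt in dict(pot=(254,261),cup=(438,250),bowl=(418,192),trough=(307,143)).items():
    f=lambda X:projd('top',[X[0],X[1],.03],p[10:13])[0]-pt
    print(nm,least_squares(f,[.5,0]).x.round(3))
E
python3 f3.py
```

```text
scene 0.0 67.0
top 27.0 49.0
scene [(np.float64(0.81), np.float64(-0.35), np.float64(-0.001), np.float64(0.001)), (np.float64(0.804), np.float64(-0.35), np.float64(0.0), np.float64(0.0)), (np.float64(0.804), np.float64(-0.35), np.float64(0.001), np.float64(0.0)), (np.float64(0.802), np.float64(-0.35), np.float64(0.002), np.float64(-0.001)), (np.float64(0.8), np.float64(-0.35), np.float64(-0.002), np.float64(0.002))]
top [(np.float64(0.81), np.float64(-0.3), np.float64(0.001), np.float64(-0.002)), (np.float64(0.809), np.float64(-0.25), np.float64(0.001), np.float64(-0.002)), (np.float64(0.808), np.float64(-0.3), np.float64(0.001), np.float64(-0.001)), (np.float64(0.805), np.float64(-0.35), np.float64(0.001), np.float64(-0.002)), (np.float64(0.805), np.float64(-0.3), np.float64(0.002), np.float64(-0.002))]
both [(np.float64(0.632), np.float64(-0.35), np.float64(0.001), np.float64(-0.001)), (np.float64(0.631), np.float64(-0.3), np.float64(0.001), np.float64(-0.001)), (np.float64(0.625), np.float64(-0.3), np.float64(0.0), np.float64(-0.001)), (np.float64(0.624), np.float64(-0.35), np.float64(0.002), np.float64(-0.001)), (np.float64(0.624), np.float64(-0.3), np.float64(0.002), np.float64(-0.001))]
stand yaw -0.24419689405221676 [ 0.5011829  -0.17966654  0.064     ]
pot [0.403 0.093]
cup [ 0.427 -0.467]
bowl [ 0.606 -0.415]
trough [ 0.764 -0.075]
```

```bash
cat > plan.py <<'E'
import numpy as np
from scipy.spatial.transform import Rotation as R, Slerp
from station import r
def Rdown(yy):  # tool y at yaw yy, z down
    y=np.array([np.cos(yy),np.sin(yy),0]);z=np.array([0,0,-1.]);return R.from_matrix(np.stack([np.cross(y,z),y,z],1))
def plan(pos,Rt,n,hand=None,show=True):
    s=r.state();p0=s['tool_pos'];R0=R.from_rotvec(s['orientation'])
    dr=(R0.inv()*Rt).as_rotvec();out=[]
    for i in range(n):
        a=(R0*R.from_rotvec(dr*i/n)).inv().apply((np.asarray(pos)-p0)/n)/.03
        out.append(np.r_[a,dr/n/.15].round(2))
    if show:
        print('t',round(s['time_s'],2),'pos',p0.round(4),'err',(pos-p0).round(4),'rot err',dr.round(3),'F',s['wrist_force'].round(1),'T',s['wrist_torque'].round(2),'w',round(s['width'],3))
        print('q',s['joint_positions'].round(2))
        for i,o in enumerate(out): print(i,*o.tolist())
E
python3 -c "
from plan import *
plan([.502,-.18,.353],Rdown(1.25),19)"
```

```text
t 0.1 pos [ 0.2575 -0.5693  0.4041] err [ 0.2445  0.3893 -0.0511] rot err [-1.000e-03 -2.000e-03 -2.396e+00] F [-0.3 -0.3 -0.1] T [-0.02 -0.    0.04] w 1.0
q [ 1.04  0.44  0.02  1.57 -0.01  1.13 -0.08]
0 0.67 -0.45 0.09 -0.0 -0.0 -0.84
1 0.72 -0.36 0.09 -0.0 -0.0 -0.84
2 0.76 -0.26 0.09 -0.0 -0.0 -0.84
3 0.79 -0.17 0.09 -0.0 -0.0 -0.84
4 0.8 -0.06 0.09 -0.0 -0.0 -0.84
5 0.81 0.04 0.09 -0.0 -0.0 -0.84
6 0.79 0.14 0.09 -0.0 -0.0 -0.84
7 0.77 0.24 0.09 -0.0 -0.0 -0.84
8 0.74 0.33 0.09 -0.0 -0.0 -0.84
9 0.69 0.42 0.09 -0.0 -0.0 -0.84
10 0.63 0.5 0.09 -0.0 -0.0 -0.84
11 0.56 0.58 0.09 -0.0 -0.0 -0.84
12 0.48 0.65 0.09 -0.0 -0.0 -0.84
13 0.4 0.7 0.09 -0.0 -0.0 -0.84
14 0.31 0.75 0.09 -0.0 -0.0 -0.84
15 0.21 0.78 0.09 -0.0 -0.0 -0.84
16 0.11 0.8 0.09 -0.0 -0.0 -0.84
17 0.01 0.81 0.09 -0.0 -0.0 -0.84
18 -0.09 0.8 0.09 -0.0 -0.0 -0.84
```

Board candidates: brown at (327,160), blue at (268,145) and (297,124). I choose the brown one; the crop shows the light board with its darker grip. The knob is the only black bar on the stand, at (227,241). I'm moving above the knob first.

play_rows --plan '[{"hand": 0.6, "tx": 0.67, "ty": -0.45, "tz": 0.09, "ax": 0, "ay": 0, "az": -0.84}, {"hand": 0.6, "tx": 0.72, "ty": -0.36, "tz": 0.09, "ax": 0, "ay": 0, "az": -0.84}, {"hand": 0.6, "tx": 0.76, "ty": -0.26, "tz": 0.09, "ax": 0, "ay": 0, "az": -0.84}, {"hand": 0.6, "tx": 0.79, "ty": -0.17, "tz": 0.09, "ax": 0, "ay": 0, "az": -0.84}, {"hand": 0.6, "tx": 0.8, "ty": -0.06, "tz": 0.09, "ax": 0, "ay": 0, "az": -0.84}, {"hand": 0.6, "tx": 0.81, "ty": 0.04, "tz": 0.09, "ax": 0, "ay": 0, "az": -0.84}, {"hand": 0.6, "tx": 0.79, "ty": 0.14, "tz": 0.09, "ax": 0, "ay": 0, "az": -0.84}, {"hand": 0.6, "tx": 0.77, "ty": 0.24, "tz": 0.09, "ax": 0, "ay": 0, "az": -0.84}, {"hand": 0.6, "tx": 0.74, "ty": 0.33, "tz": 0.09, "ax": 0, "ay": 0, "az": -0.84}, {"hand": 0.6, "tx": 0.69, "ty": 0.42, "tz": 0.09, "ax": 0, "ay": 0, "az": -0.84}]'

```text
time_s: 1.35
tool_pos: [0.3839, -0.3566, 0.3726]
orientation: [-2.042, -2.375, -0.0]
wrist_force: [-0.6, -0.4, -0.6]
width: 0.601
```

```bash
python3 -c "
from plan import *
plan([.502,-.18,.323],Rdown(1.25),10)"
```

```text
t 1.35 pos [ 0.3839 -0.3566  0.3726] err [ 0.1181  0.1766 -0.0496] rot err [-1.000e-03 -9.000e-03 -1.099e+00] F [-0.6 -0.4 -0.6] T [-0.01 -0.13 -0.02] w 0.601
q [ 0.91  0.33 -0.34  1.83  0.13  1.    0.67]
0 0.52 0.48 0.17 -0.0 -0.01 -0.73
1 0.47 0.53 0.17 -0.0 -0.01 -0.73
2 0.41 0.58 0.17 -0.0 -0.01 -0.73
3 0.34 0.62 0.17 -0.0 -0.01 -0.73
4 0.27 0.65 0.16 -0.0 -0.01 -0.73
5 0.2 0.68 0.16 -0.0 -0.01 -0.73
6 0.12 0.7 0.16 -0.0 -0.01 -0.73
7 0.04 0.71 0.16 -0.0 -0.01 -0.73
8 -0.03 0.71 0.16 -0.0 -0.01 -0.73
9 -0.11 0.7 0.17 -0.0 -0.01 -0.73
```

play_rows --plan '[{"hand": 0.6, "tx": 0.52, "ty": 0.48, "tz": 0.17, "ax": 0, "ay": -0.01, "az": -0.73}, {"hand": 0.6, "tx": 0.47, "ty": 0.53, "tz": 0.17, "ax": 0, "ay": -0.01, "az": -0.73}, {"hand": 0.6, "tx": 0.41, "ty": 0.58, "tz": 0.17, "ax": 0, "ay": -0.01, "az": -0.73}, {"hand": 0.6, "tx": 0.34, "ty": 0.62, "tz": 0.17, "ax": 0, "ay": -0.01, "az": -0.73}, {"hand": 0.6, "tx": 0.27, "ty": 0.65, "tz": 0.16, "ax": 0, "ay": -0.01, "az": -0.73}, {"hand": 0.6, "tx": 0.2, "ty": 0.68, "tz": 0.16, "ax": 0, "ay": -0.01, "az": -0.73}, {"hand": 0.6, "tx": 0.12, "ty": 0.7, "tz": 0.16, "ax": 0, "ay": -0.01, "az": -0.73}, {"hand": 0.6, "tx": 0.04, "ty": 0.71, "tz": 0.16, "ax": 0, "ay": -0.01, "az": -0.73}, {"hand": 0.6, "tx": -0.03, "ty": 0.71, "tz": 0.16, "ax": 0, "ay": -0.01, "az": -0.73}, {"hand": 0.6, "tx": -0.11, "ty": 0.7, "tz": 0.17, "ax": 0, "ay": -0.01, "az": -0.73}]'

```text
time_s: 2.6
tool_pos: [0.5007, -0.1715, 0.3185]
orientation: [-0.451, -3.107, 0.005]
wrist_force: [0.0, 0.3, -0.5]
width: 0.601
```

```bash
python3 - <<'E'
from plan import *
import cv2
for n in ("scene","top"):
    im=r.grab_frame(n)[:,:,::-1]; cv2.imwrite(f"pics/{n}1.png",im)
s=cv2.imread('pics/scene1.png'); t=np.clip(cv2.imread('pics/top1.png')*1.7,0,255).astype('uint8')
a=cv2.resize(s[170:270,170:270],None,fx=4,fy=4,interpolation=cv2.INTER_CUBIC)
b=cv2.resize(t[180:280,290:390],None,fx=4,fy=4,interpolation=cv2.INTER_CUBIC)
cv2.imwrite('pics/c1.png',np.hstack([a,b]))
plan([.502,-.18,.2272],Rdown(1.25),10)
E
```

```text
t 2.7 pos [ 0.5012 -0.1699  0.3184] err [ 0.0008 -0.0101 -0.0912] rot err [-0.002 -0.002  0.034] F [ 0.4 -0.1 -0.4] T [ 0.07 -0.16 -0.  ] w 0.6
q [ 0.69  0.45 -0.63  1.87  0.33  0.92  1.19]
0 -0.01 -0.03 0.3 -0.0 -0.0 0.02
1 -0.01 -0.03 0.3 -0.0 -0.0 0.02
2 -0.01 -0.03 0.3 -0.0 -0.0 0.02
3 -0.01 -0.03 0.3 -0.0 -0.0 0.02
4 -0.01 -0.03 0.3 -0.0 -0.0 0.02
5 -0.01 -0.03 0.3 -0.0 -0.0 0.02
6 -0.01 -0.03 0.3 -0.0 -0.0 0.02
7 -0.01 -0.03 0.3 -0.0 -0.0 0.02
8 -0.01 -0.03 0.3 -0.0 -0.0 0.02
9 -0.01 -0.03 0.3 -0.0 -0.0 0.02
```

View pics/c1.png

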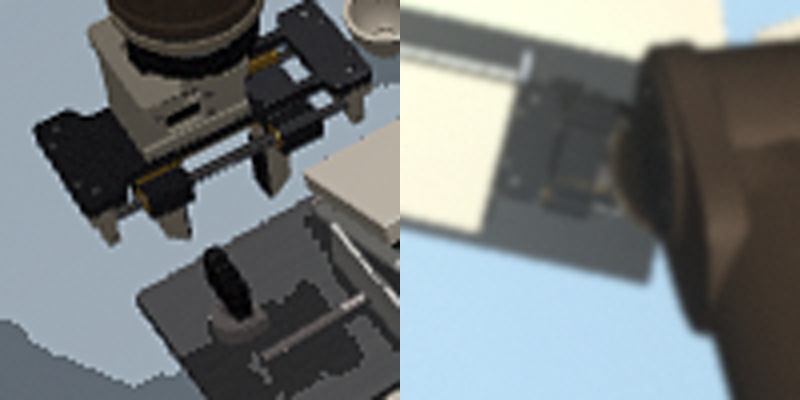

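The scene crop shows the gripper over the knob, whose black bar is near (227,240), with the fingers straddling it. I'm centring first, then descending.

play_rows --plan '[{"hand": 0.5, "tx": -0.1, "ty": -0.32, "tz": 0.2, "ax": 0, "ay": 0, "az": 0.22}, {"hand": 0.5, "tx": 0, "ty": 0, "tz": 0.3, "ax": 0, "ay": 0, "az": 0}, {"hand": 0.5, "tx": 0, "ty": 0, "tz": 0.3, "ax": 0, "ay": 0, "az": 0}, {"hand": 0.5, "tx": 0, "ty": 0, "tz": 0.3, "ax": 0, "ay": 0, "az": 0}, {"hand": 0.5, "tx": 0, "ty": 0, "tz": 0.3, "ax": 0, "ay": 0, "az": 0}, {"hand": 0.5, "tx": 0, "ty": 0, "tz": 0.3, "ax": 0, "ay": 0, "az": 0}, {"hand": 0.5, "tx": 0, "ty": 0, "tz": 0.2, "ax": 0, "ay": 0, "az": 0}, {"hand": 0.5, "tx": 0, "ty": 0, "tz": 0.1, "ax": 0, "ay": 0, "az": 0}, {"hand": 0.5, "tx": 0, "ty": 0, "tz": 0, "ax": 0, "ay": 0, "az": 0}, {"hand": 0.5, "tx": 0, "ty": 0, "tz": 0, "ax": 0, "ay": 0, "az": 0}]'

```text
time_s: 3.95
tool_pos: [0.4996, -0.1837, 0.2537]
orientation: [-0.517, -3.095, 0.005]
wrist_force: [0.4, 0.5, -0.5]
width: 0.499
```

```bash
cat > look.py <<'E'
import sys,cv2,numpy as np
from plan import *
def look(tag,sc,tc,k=4):
    s=r.grab_frame('scene')[:,:,::-1];t=np.clip(r.grab_frame('top')[:,:,::-1]*1.7,0,255).astype('uint8')
    cv2.imwrite(f'pics/scene{tag}.png',s);cv2.imwrite(f'pics/top{tag}.png',r.grab_frame('top')[:,:,::-1]) if 0 else cv2.imwrite(f'pics/top{tag}.png',t)
    f=lambda im,c:cv2.resize(im[c[1]-50:c[1]+50,c[0]-50:c[0]+50],None,fx=k,fy=k,interpolation=cv2.INTER_CUBIC)
    cv2.imwrite(f'pics/c{tag}.png',np.hstack([f(s,sc),f(t,tc)]))
E
python3 - <<'E'
from look import *
look('2',(225,240),(340,228))
plan([.502,-.18,.2272],Rdown(1.25),1)
E
```

```text
t 4.05 pos [ 0.4996 -0.1837  0.2537] err [ 0.0024  0.0037 -0.0265] rot err [-0.003 -0.003 -0.01 ] F [ 0.6  0.2 -0.3] T [ 0.06 -0.11  0.02] w 0.5
q [ 0.67  0.54 -0.57  1.93  0.4   0.79  1.12]
0 -0.04 0.15 0.88 -0.02 -0.02 -0.07
```

View pics/c2.png

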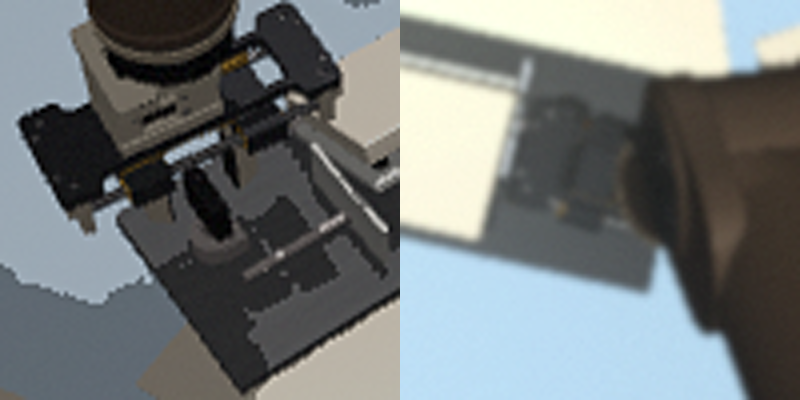

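play_rows --plan '[{"hand": 0.5, "tx": -0.04, "ty": 0.15, "tz": 0.2, "ax": -0.02, "ay": -0.02, "az": -0.07}, {"hand": 0.5, "tx": 0, "ty": 0, "tz": 0.2, "ax": 0, "ay": 0, "az": 0}, {"hand": 0.5, "tx": 0, "ty": 0, "tz": 0.2, "ax": 0, "ay": 0, "az": 0}, {"hand": 0.5, "tx": 0, "ty": 0, "tz": 0.2, "ax": 0, "ay": 0, "az": 0}, {"hand": 0.5, "tx": 0, "ty": 0, "tz": 0.2, "ax": 0, "ay": 0, "az": 0}, {"hand": 0.5, "tx": 0, "ty": 0, "tz": 0.1, "ax": 0, "ay": 0, "az": 0}, {"hand": 0.5, "tx": 0, "ty": 0, "tz": 0, "ax": 0, "ay": 0, "az": 0}, {"hand": 0.5, "tx": 0, "ty": 0, "tz": 0, "ax": 0, "ay": 0, "az": 0}, {"hand": 0.5, "tx": 0, "ty": 0, "tz": 0, "ax": 0, "ay": 0, "az": 0}, {"hand": 0.5, "tx": 0, "ty": 0, "tz": 0, "ax": 0, "ay": 0, "az": 0}]'

```text
time_s: 5.3
tool_pos: [0.5025, -0.1797, 0.2186]
orientation: [0.5, 3.101, -0.001]
wrist_force: [-0.2, -0.8, 0.8]
width: 0.501
```

```bash
python3 - <<'E'
from look import *
plan([.502,-.18,.2272],Rdown(1.25),1)
E
```

```text
t 5.3 pos [ 0.5025 -0.1797  0.2186] err [-0.0005 -0.0003  0.0086] rot err [-0.     0.001  0.001] F [-0.2 -0.8  0.8] T [ 0.11 -0.18  0.01] w 0.501
q [ 0.63  0.59 -0.54  1.95  0.45  0.72  1.08]
0 0.01 -0.02 -0.29 -0.0 0.0 0.01
```

play_rows --grip_force 30 --plan '[{"hand": 0.5, "tx": 0, "ty": 0, "tz": -0.2, "ax": 0, "ay": 0, "az": 0}, {"hand": 0.5, "tx": 0, "ty": 0, "tz": -0.1, "ax": 0, "ay": 0, "az": 0}, {"hand": 0.5, "tx": 0, "ty": 0, "tz": 0, "ax": 0, "ay": 0, "az": 0}, {"hand": 0.3, "tx": 0, "ty": 0, "tz": 0, "ax": 0, "ay": 0, "az": 0}, {"hand": 0, "tx": 0, "ty": 0, "tz": 0, "ax": 0, "ay": 0, "az": 0}, {"hand": 0, "tx": 0, "ty": 0, "tz": 0, "ax": 0, "ay": 0, "az": 0}, {"hand": 0, "tx": 0, "ty": 0, "tz": 0, "ax": 0, "ay": 0, "az": 0}, {"hand": 0, "tx": 0, "ty": 0, "tz": 0, "ax": 0, "ay": 0, "az": 0}, {"hand": 0, "tx": 0, "ty": 0, "tz": 0, "ax": 0, "ay": 0, "az": 0}, {"hand": 0, "tx": 0, "ty": 0, "tz": 0, "ax": 0, "ay": 0, "az": 0}]'

```text
time_s: 6.55
tool_pos: [0.502, -0.1809, 0.2285]
orientation: [0.502, 3.101, -0.004]
wrist_force: [-1.3, -1.1, 2.2]
width: 0.151
```

```bash
python3 - <<'E'
from look import *
look('3',(225,240),(340,228))
plan([.502,-.18,.2272],Rdown(1.25),1)
E
```

```text
t 6.65 pos [ 0.502  -0.181   0.2285] err [-0.      0.001  -0.0013] rot err [-0.002  0.001 -0.   ] F [-0.5 -1.4  0.6] T [-0.19  0.01  0.05] w 0.153
q [ 0.64  0.57 -0.55  1.95  0.43  0.74  1.09]
0 0.01 0.03 0.04 -0.02 0.0 -0.0
```

View pics/c3.png

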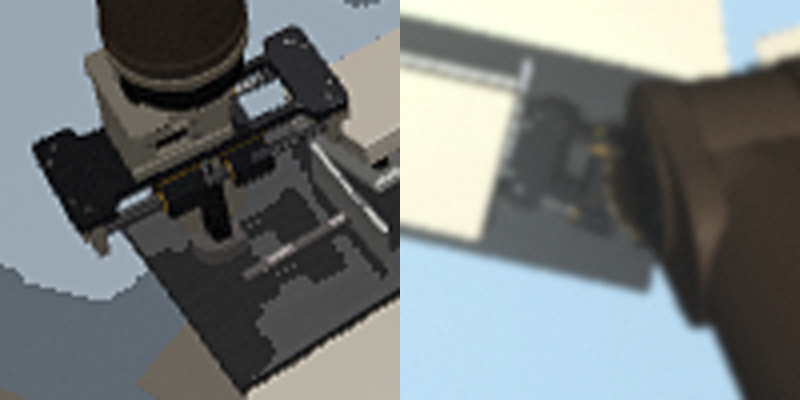

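The scene crop shows the pads closed on the knob; the measured width of 14 mm matches the bar. Now I'm pushing down.

play_rows --grip_force 50 --plan '[{"hand": 0, "tx": 0, "ty": 0, "tz": 0.15, "ax": 0, "ay": 0, "az": 0}, {"hand": 0, "tx": 0, "ty": 0, "tz": 0.15, "ax": 0, "ay": 0, "az": 0}, {"hand": 0, "tx": 0, "ty": 0, "tz": 0.15, "ax": 0, "ay": 0, "az": 0}, {"hand": 0, "tx": 0, "ty": 0, "tz": 0.15, "ax": 0, "ay": 0, "az": 0}, {"hand": 0, "tx": 0, "ty": 0, "tz": 0.15, "ax": 0, "ay": 0, "az": 0}, {"hand": 0, "tx": 0, "ty": 0, "tz": 0.15, "ax": 0, "ay": 0, "az": 0}, {"hand": 0, "tx": 0, "ty": 0, "tz": 0.15, "ax": 0, "ay": 0, "az": 0}, {"hand": 0, "tx": 0, "ty": 0, "tz": 0.15, "ax": 0, "ay": 0, "az": 0}, {"hand": 0, "tx": 0, "ty": 0, "tz": 0.15, "ax": 0, "ay": 0, "az": 0}, {"hand": 0, "tx": 0, "ty": 0, "tz": 0.15, "ax": 0, "ay": 0, "az": 0}]'

```text
time_s: 7.9
tool_pos: [0.5029, -0.1764, 0.2195]
orientation: [0.498, 3.087, -0.047]
wrist_force: [-22.3, 3.1, 64.0]
width: 0.155
```

```bash
python3 - <<'E'
from look import *
plan([.502,-.18,.2225],Rdown(1.25),1)
E
```

```text
t 7.9 pos [ 0.5029 -0.1764  0.2195] err [-0.0009 -0.0036  0.003 ] rot err [-0.027  0.018  0.001] F [-22.3   3.1  64. ] T [ 0.92  4.36 -0.04] w 0.155
q [ 0.6   0.57 -0.52  1.96  0.47  0.71  1.04]
0 -0.01 -0.13 -0.1 -0.18 0.12 0.01
```

play_rows --plan '[{"hand": 0, "tx": 0, "ty": -0.1, "tz": -0.08, "ax": -0.15, "ay": 0.1, "az": 0}, {"hand": 0, "tx": 0, "ty": 0, "tz": 0, "ax": 0, "ay": 0, "az": 0.2}, {"hand": 0, "tx": 0, "ty": 0, "tz": 0, "ax": 0, "ay": 0, "az": 0.4}, {"hand": 0, "tx": 0, "ty": 0, "tz": 0, "ax": 0, "ay": 0, "az": 0.6}, {"hand": 0, "tx": 0, "ty": 0, "tz": 0, "ax": 0, "ay": 0, "az": 0.6}, {"hand": 0, "tx": 0, "ty": 0, "tz": 0, "ax": 0, "ay": 0, "az": 0.6}, {"hand": 0, "tx": 0, "ty": 0, "tz": 0, "ax": 0, "ay": 0, "az": 0.6}, {"hand": 0, "tx": 0, "ty": 0, "tz": 0, "ax": 0, "ay": 0, "az": 0.6}, {"hand": 0, "tx": 0, "ty": 0, "tz": 0, "ax": 0, "ay": 0, "az": 0.6}, {"hand": 0, "tx": 0, "ty": 0, "tz": 0, "ax": 0, "ay": 0, "az": 0.6}]'

```text
time_s: 9.15
tool_pos: [0.5019, -0.1809, 0.2233]
orientation: [1.597, 2.693, -0.016]
wrist_force: [-2.6, -2.2, 5.7]
width: 0.15
```

```bash
python3 - <<'E'
from look import *
plan([.502,-.18,.2205],Rdown(1.25-1.4),1)
E
```

```text
t 9.15 pos [ 0.5019 -0.1809  0.2233] err [ 0.0001  0.0009 -0.0028] rot err [0.002 0.015 0.65 ] F [-2.6 -2.2  5.7] T [-0.68  0.26  0.12] w 0.15
q [ 0.49  0.54 -0.34  1.97  0.3   0.68  0.47]
0 0.03 0.02 0.09 0.01 0.1 4.33
```

play_rows --plan '[{"hand": 0, "tx": 0, "ty": 0, "tz": 0.08, "ax": 0, "ay": 0.05, "az": 0}, {"hand": 0, "tx": 0, "ty": 0, "tz": 0.08, "ax": 0, "ay": 0, "az": 0}, {"hand": 0, "tx": 0, "ty": 0, "tz": 0.05, "ax": 0, "ay": 0, "az": 0.3}, {"hand": 0, "tx": 0, "ty": 0, "tz": 0.05, "ax": 0, "ay": 0, "az": 0.6}, {"hand": 0, "tx": 0, "ty": 0, "tz": 0.03, "ax": 0, "ay": 0, "az": 0.6}, {"hand": 0, "tx": 0, "ty": 0, "tz": 0.03, "ax": 0, "ay": 0, "az": 0.6}, {"hand": 0, "tx": 0, "ty": 0, "tz": 0.03, "ax": 0, "ay": 0, "az": 0.6}, {"hand": 0, "tx": 0, "ty": 0, "tz": 0.03, "ax": 0, "ay": 0, "az": 0.6}, {"hand": 0, "tx": 0, "ty": 0, "tz": 0.03, "ax": 0, "ay": 0, "az": 0.4}, {"hand": 0, "tx": 0, "ty": 0, "tz": 0.03, "ax": 0, "ay": 0, "az": 0.4}]'

```text
time_s: 10.4
tool_pos: [0.5011, -0.1801, 0.2202]
orientation: [2.362, 2.048, -0.019]
wrist_force: [-5.0, -0.6, 18.2]
width: 0.148
```

```bash
python3 - <<'E'
from look import *
plan([.502,-.18,.2205],Rdown(1.25-1.4),1)
E
```

```text
t 10.4 pos [ 0.5011 -0.1801  0.2202] err [0.0009 0.0001 0.0003] rot err [0.004 0.02  0.008] F [-5.  -0.6 18.2] T [-0.39  1.27  1.04] w 0.148
q [ 0.35  0.52 -0.16  1.98  0.16  0.64 -0.05]
0 0.01 0.03 -0.01 0.03 0.13 0.05
```

play_rows --plan '[{"hand": 0, "tx": 0, "ty": 0, "tz": 0.04, "ax": 0, "ay": 0.05, "az": 0.3}, {"hand": 0, "tx": 0, "ty": 0, "tz": 0.04, "ax": 0, "ay": 0, "az": 0.3}, {"hand": 0, "tx": 0, "ty": 0, "tz": 0.04, "ax": 0, "ay": 0, "az": 0.3}, {"hand": 0, "tx": 0, "ty": 0, "tz": 0.04, "ax": 0, "ay": 0, "az": 0.3}, {"hand": 0, "tx": 0, "ty": 0, "tz": 0.02, "ax": 0, "ay": 0, "az": 0}, {"hand": 0, "tx": 0, "ty": 0, "tz": 0, "ax": 0, "ay": 0, "az": 0}, {"hand": 0.3, "tx": 0, "ty": 0, "tz": 0, "ax": 0, "ay": 0, "az": 0}, {"hand": 0.5, "tx": 0, "ty": 0, "tz": 0, "ax": 0, "ay": 0, "az": 0}, {"hand": 0.5, "tx": 0, "ty": 0, "tz": 0, "ax": 0, "ay": 0, "az": 0}, {"hand": 0.5, "tx": 0, "ty": 0, "tz": -0.2, "ax": 0, "ay": 0, "az": 0}]'

```text
time_s: 11.65
tool_pos: [0.5004, -0.1787, 0.2251]
orientation: [2.531, 1.831, -0.019]
wrist_force: [-0.4, 0.1, -0.2]
width: 0.488
```

```bash
python3 - <<'E'
from look import *
plan([.502,-.18,.32],Rdown(1.25-1.4),10)
E
```

```text
t 11.65 pos [ 0.5004 -0.1787  0.2251] err [ 0.0016 -0.0013  0.0949] rot err [ 0.006  0.021 -0.168] F [-0.4  0.1 -0.2] T [-0.01 -0.09 -0.02] w 0.488
q [ 0.31  0.51 -0.11  1.98  0.12  0.65 -0.19]
0 -0.01 0.01 -0.32 0.0 0.01 -0.11
1 -0.01 0.01 -0.32 0.0 0.01 -0.11
2 -0.01 0.01 -0.32 0.0 0.01 -0.11
3 -0.01 0.01 -0.32 0.0 0.01 -0.11
4 -0.01 0.01 -0.32 0.0 0.01 -0.11
5 -0.01 0.01 -0.32 0.0 0.01 -0.11
6 -0.01 0.01 -0.32 0.0 0.01 -0.11
7 -0.01 0.01 -0.32 0.0 0.01 -0.11
8 -0.0 0.01 -0.32 0.0 0.01 -0.11
9 -0.0 0.01 -0.32 0.0 0.01 -0.11
```

play_rows --plan '[{"hand": 0.5, "tx": 0, "ty": 0, "tz": -0.6, "ax": 0, "ay": 0, "az": 0}, {"hand": 0.5, "tx": 0, "ty": 0, "tz": -0.9, "ax": 0, "ay": 0, "az": 0}, {"hand": 0.5, "tx": 0, "ty": 0, "tz": -0.9, "ax": 0, "ay": 0.05, "az": 0}, {"hand": 0.6, "tx": 0, "ty": 0, "tz": -0.9, "ax": 0, "ay": 0.05, "az": 0}, {"hand": 0.6, "tx": 0, "ty": 0, "tz": -0.5, "ax": 0, "ay": 0, "az": 0}, {"hand": 0.6, "tx": 0, "ty": 0, "tz": 0, "ax": 0, "ay": 0, "az": 0}, {"hand": 0.6, "tx": 0, "ty": 0, "tz": 0, "ax": 0, "ay": 0, "az": 0}, {"hand": 0.6, "tx": 0, "ty": 0, "tz": 0, "ax": 0, "ay": 0, "az": 0}, {"hand": 0.6, "tx": 0, "ty": 0, "tz": 0, "ax": 0, "ay": 0, "az": 0}, {"hand": 0.6, "tx": 0, "ty": 0, "tz": 0, "ax": 0, "ay": 0, "az": 0}]'

```text
time_s: 12.9
tool_pos: [0.4992, -0.1763, 0.3408]
orientation: [2.543, 1.837, -0.004]
wrist_force: [-0.6, 0.1, -0.6]
width: 0.6
```

```bash
python3 - <<'E'
from look import *
look('4',(235,245),(340,228))
plan([.5035,.2886,.33],Rdown(1.49),18)
E
```

```text
t 13.0 pos [ 0.4992 -0.1763  0.341 ] err [ 0.0043  0.4649 -0.011 ] rot err [-0.002  0.006 -1.81 ] F [ 0.6 -0.5 -0.9] T [-0.03 -0.09 -0.01] w 0.602
q [ 0.34  0.35 -0.13  1.88  0.06  0.91 -0.15]
0 0.82 -0.26 0.02 -0.0 0.0 -0.67
1 0.84 -0.18 0.02 -0.0 0.0 -0.67
2 0.86 -0.09 0.02 -0.0 0.0 -0.67
3 0.86 -0.01 0.02 -0.0 0.0 -0.67
4 0.86 0.08 0.02 -0.0 0.0 -0.67
5 0.85 0.16 0.02 -0.0 0.0 -0.67
6 0.82 0.25 0.02 -0.0 0.0 -0.67
7 0.8 0.33 0.02 -0.0 0.0 -0.67
8 0.76 0.41 0.02 -0.0 0.0 -0.67
9 0.71 0.48 0.02 -0.0 0.0 -0.67
10 0.66 0.55 0.02 -0.0 0.0 -0.67
11 0.6 0.61 0.02 -0.0 0.0 -0.67
12 0.54 0.67 0.02 -0.0 0.0 -0.67
13 0.47 0.72 0.02 -0.0 0.0 -0.67
14 0.39 0.77 0.02 -0.0 0.0 -0.67
15 0.31 0.8 0.02 -0.0 0.0 -0.67
16 0.23 0.83 0.02 -0.0 0.0 -0.67
17 0.15 0.85 0.02 -0.0 0.0 -0.67
```

View pics/c4.png

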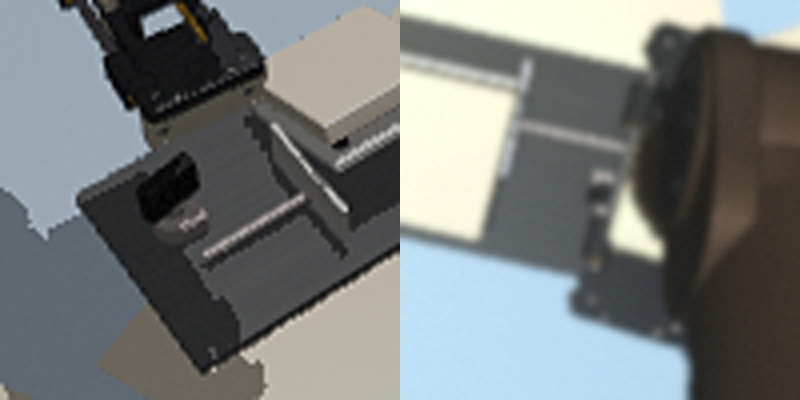

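The scene crop shows the knob bar turned about a quarter turn, now lying nearly along the stand's y, and visibly lower. I'll check its angle and height numerically.

```bash
cat > f4.py <<'E'
from edge import *
from itertools import product
p=np.load('p.npy');k0=np.array([.502,-.180,0])
def sil(c,a,o,k=6):
    P=R.from_euler('z',a).apply([[sx*.022,sy*.007,sz*.018] for sx,sy,sz in product((-1,1),repeat=3)])+c
    q=(projd('scene',P,p[7:10])-o+.5)*k-.5
    m=np.zeros((30*k,30*k),np.uint8);cv2.fillConvexPoly(m,cv2.convexHull(q.astype(np.float32)).astype(np.int32),1);return m
def run(fn,z0,angs):
    im=cv2.imread(fn).max(2).astype(float);o=np.round(projd('scene',[k0+[0,0,.06]],p[7:10])[0])-15
    sub=im[int(o[1]):int(o[1])+30,int(o[0]):int(o[0])+30]
    up=cv2.resize(sub,None,fx=6,fy=6,interpolation=cv2.INTER_CUBIC);b=(up<22).astype(np.uint8)
    n,l,st,ce=cv2.connectedComponentsWithStats(b);b=(l==l[tuple(np.argwhere(b)[np.argmin(((np.argwhere(b)-90)**2).sum(1))])]).astype(np.uint8)
    R_=[]
    for a in angs:
        for z in np.arange(.05,.072,.002):
            for dx in (-.001,0,.001):
                for dy in(-.001,0,.001):
                    s=sil(k0+[dx,dy,z],a,o);R_.append(((s&b).sum()/(s|b).sum(),a,z))
    R_.sort(reverse=True);print(fn,[tuple(float(round(v,3)) for v in x) for x in R_[:8]])
run('pics/scene0.png',.064,np.arange(-.6,.0,.04))
run('pics/scene4.png',.058,np.arange(-2,-1.2,.04))
E
python3 f4.py
```

```text
pics/scene0.png [(0.515, -0.36, 0.06), (0.514, -0.36, 0.062), (0.514, -0.36, 0.064), (0.511, -0.36, 0.064), (0.511, -0.36, 0.062), (0.511, -0.36, 0.058), (0.511, -0.36, 0.066), (0.511, -0.36, 0.064)]
pics/scene4.png [(0.733, -1.48, 0.058), (0.732, -1.52, 0.058), (0.728, -1.48, 0.06), (0.727, -1.48, 0.06), (0.725, -1.44, 0.058), (0.724, -1.48, 0.058), (0.724, -1.44, 0.058), (0.724, -1.48, 0.062)]
```

```bash
sed -i 's/up<22/up<33/' f4.py; python3 f4.py; python3 - <<'E'
from edge import *
from itertools import product
p=np.load('p.npy')
im=cv2.imread('pics/scene4.png');k=20;o=np.array([212,212]);w=40
sub=np.clip(cv2.resize(im[o[1]:o[1]+28,o[0]:o[0]+38],None,fx=k,fy=k,interpolation=cv2.INTER_CUBIC).astype(float)*2,0,255).astype('uint8')
outs=[]
for a,col in((-1.64,(0,0,255)),(-1.48,(0,255,0))):
    P=R.from_euler('z',a).apply([[sx*.022,sy*.007,sz*.018] for sx,sy,sz in product((-1,1),repeat=3)])+[.502,-.18,.058]
    q=((projd('scene',P,p[7:10])-o+.5)*k).astype(np.int32)
    for i in range(8):
        for j in range(i):
            if bin(i^j).count('1')==1: cv2.line(sub,tuple(map(int,q[i])),tuple(map(int,q[j])),col,1)
cv2.imwrite('pics/c4b.png',sub)
E
```

```text
pics/scene0.png [(0.827, -0.36, 0.06), (0.826, -0.36, 0.064), (0.825, -0.36, 0.064), (0.824, -0.36, 0.062), (0.822, -0.36, 0.066), (0.821, -0.36, 0.062), (0.82, -0.36, 0.068), (0.82, -0.32, 0.062)]
pics/scene4.png [(0.822, -1.52, 0.058), (0.82, -1.52, 0.06), (0.816, -1.56, 0.058), (0.815, -1.56, 0.06), (0.815, -1.6, 0.06), (0.814, -1.6, 0.058), (0.813, -1.56, 0.056), (0.813, -1.6, 0.058)]
```

View pics/c4b.png

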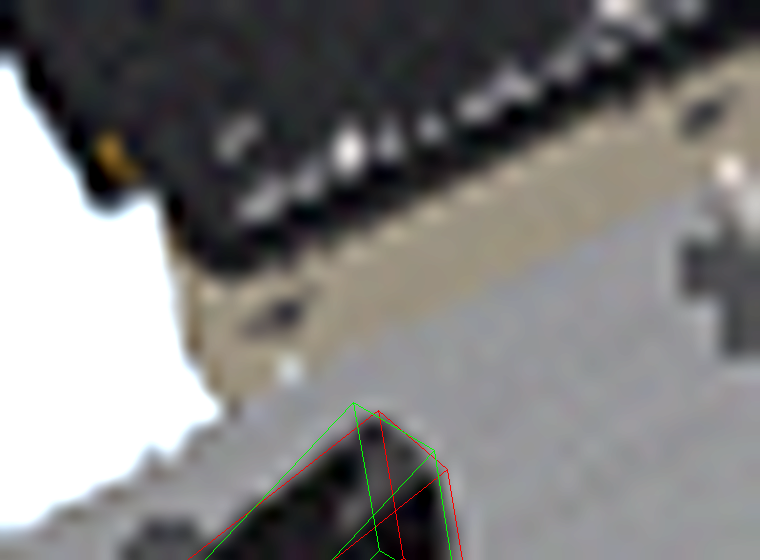

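play_rows --plan '[{"hand": 0.6, "tx": 0.82, "ty": -0.26, "tz": 0.02, "ax": 0, "ay": 0, "az": -0.67}, {"hand": 0.6, "tx": 0.84, "ty": -0.18, "tz": 0.02, "ax": 0, "ay": 0, "az": -0.67}, {"hand": 0.6, "tx": 0.86, "ty": -0.09, "tz": 0.02, "ax": 0, "ay": 0, "az": -0.67}, {"hand": 0.6, "tx": 0.86, "ty": 0, "tz": 0.02, "ax": 0, "ay": 0, "az": -0.67}, {"hand": 0.6, "tx": 0.86, "ty": 0.08, "tz": 0.02, "ax": 0, "ay": 0, "az": -0.67}, {"hand": 0.6, "tx": 0.85, "ty": 0.16, "tz": 0.02, "ax": 0, "ay": 0, "az": -0.67}, {"hand": 0.6, "tx": 0.82, "ty": 0.25, "tz": 0.02, "ax": 0, "ay": 0, "az": -0.67}, {"hand": 0.6, "tx": 0.8, "ty": 0.33, "tz": 0.02, "ax": 0, "ay": 0, "az": -0.67}, {"hand": 0.6, "tx": 0.76, "ty": 0.41, "tz": 0.02, "ax": 0, "ay": 0, "az": -0.67}, {"hand": 0.6, "tx": 0.71, "ty": 0.48, "tz": 0.02, "ax": 0, "ay": 0, "az": -0.67}]'

```text
time_s: 14.25
tool_pos: [0.4983, 0.0921, 0.333]
orientation: [1.281, 2.863, -0.008]
wrist_force: [0.2, 0.3, 1.2]
width: 0.601
```

```bash
python3 - <<'E'
from look import *
plan([.5035,.2886,.30],Rdown(1.49),9)
E
```

```text
t 14.25 pos [0.4983 0.0921 0.333 ] err [ 0.0052  0.1965 -0.033 ] rot err [-0.005  0.005 -0.761] F [0.2 0.3 1.2] T [ 0.04 -0.14  0.01] w 0.601
q [ 0.06  0.36 -0.45  1.92  0.21  0.9   0.24]
0 0.53 0.5 0.12 -0.0 0.0 -0.56
1 0.49 0.54 0.12 -0.0 0.0 -0.56
2 0.44 0.58 0.12 -0.0 0.0 -0.56
3 0.39 0.62 0.12 -0.0 0.0 -0.56
4 0.33 0.65 0.12 -0.0 0.0 -0.56
5 0.28 0.67 0.12 -0.0 0.0 -0.56
6 0.22 0.69 0.12 -0.0 0.0 -0.56
7 0.16 0.71 0.12 -0.0 0.0 -0.56
8 0.1 0.72 0.12 -0.0 0.0 -0.56
```

play_rows --plan '[{"hand": 0.6, "tx": 0.53, "ty": 0.5, "tz": 0.12, "ax": 0, "ay": 0, "az": -0.56}, {"hand": 0.6, "tx": 0.49, "ty": 0.54, "tz": 0.12, "ax": 0, "ay": 0, "az": -0.56}, {"hand": 0.6, "tx": 0.44, "ty": 0.58, "tz": 0.12, "ax": 0, "ay": 0, "az": -0.56}, {"hand": 0.6, "tx": 0.39, "ty": 0.62, "tz": 0.12, "ax": 0, "ay": 0, "az": -0.56}, {"hand": 0.6, "tx": 0.33, "ty": 0.65, "tz": 0.12, "ax": 0, "ay": 0, "az": -0.56}, {"hand": 0.6, "tx": 0.28, "ty": 0.67, "tz": 0.12, "ax": 0, "ay": 0, "az": -0.56}, {"hand": 0.6, "tx": 0.22, "ty": 0.69, "tz": 0.12, "ax": 0, "ay": 0, "az": -0.56}, {"hand": 0.6, "tx": 0.16, "ty": 0.71, "tz": 0.12, "ax": 0, "ay": 0, "az": -0.56}, {"hand": 0.6, "tx": 0.1, "ty": 0.55, "tz": 0.12, "ax": 0, "ay": 0, "az": -0.5}, {"hand": 0.6, "tx": 0, "ty": 0, "tz": 0, "ax": 0, "ay": 0, "az": 0}]'

```text
time_s: 15.5
tool_pos: [0.498, 0.2993, 0.2962]
orientation: [0.058, 3.14, -0.009]
wrist_force: [-0.2, -0.3, 0.4]
width: 0.605
```

```bash
python3 - <<'E'
from look import *
look('5',(325,155),(195,228))
look('5k',(240,240),(320,220))
plan([.5035,.2886,.21],Rdown(1.49),1)
E
python3 -c "
import re;s=open('f4.py').read().replace('scene4','scene5k');exec(s)"
```

```text
t 15.7 pos [0.4988 0.2968 0.2966] err [ 0.0047 -0.0082 -0.0866] rot err [-0.007  0.003  0.038] F [ 0.7 -0.2 -0.3] T [ 0.13 -0.19 -0.02] w 0.602
q [-0.19  0.56 -0.63  1.77  0.4   0.95  0.54]
0 -0.16 -0.25 2.89 -0.05 0.02 0.25
pics/scene0.png [(0.827, -0.36, 0.06), (0.826, -0.36, 0.064), (0.825, -0.36, 0.064), (0.824, -0.36, 0.062), (0.822, -0.36, 0.066), (0.821, -0.36, 0.062), (0.82, -0.36, 0.068), (0.82, -0.32, 0.062)]
pics/scene5k.png [(0.756, -1.52, 0.058), (0.753, -1.48, 0.058), (0.748, -1.48, 0.06), (0.747, -1.52, 0.06), (0.745, -1.52, 0.06), (0.744, -1.48, 0.062), (0.743, -1.56, 0.058), (0.743, -1.48, 0.058)]
```

View pics/c5.png

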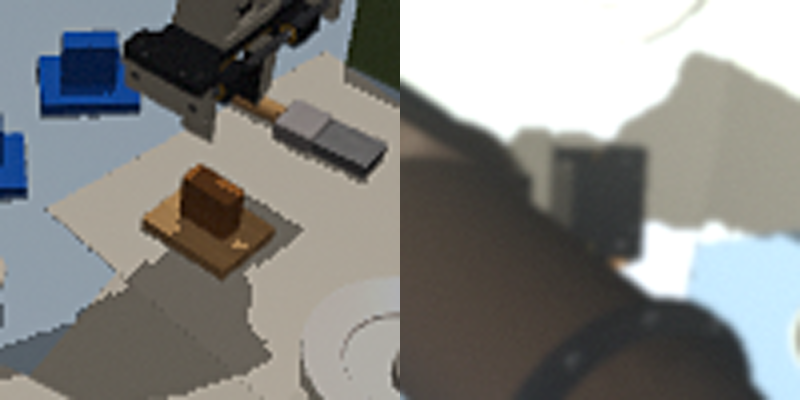

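View pics/c5k.png

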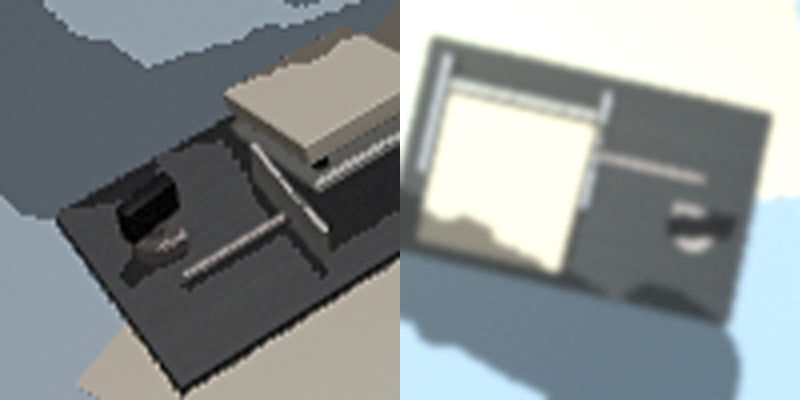

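```bash
python3 - <<'E'
from edge import *
from itertools import product
p=np.load('p.npy')
out=[]
for n,o in(('scene',(212,226)),('top',(328,212))):
    im=cv2.imread(f'pics/{n}5k.png');k=13;o=np.array(o);W,H=30,28
    base=np.clip(cv2.resize(im[o[1]:o[1]+H,o[0]:o[0]+W],None,fx=k,fy=k,interpolation=cv2.INTER_CUBIC).astype(float)*(1.8 if n=='scene' else 1.),0,255).astype('uint8')
    row=[]
    for a in(-1.64,-1.45):
        sub=base.copy()
        P=R.from_euler('z',a).apply([[sx*.022,sy*.007,sz*.018] for sx,sy,sz in product((-1,1),repeat=3)])+[.502,-.18,.058]
        q=((projd(n,P,p[7:10] if n=='scene' else p[10:13])-o+.5)*k).astype(np.int32)
        for i in range(8):
            for j in range(i):
                if bin(i^j).count('1')==1: cv2.line(sub,tuple(map(int,q[i])),tuple(map(int,q[j])),(0,0,255) if not(i&1 and j&1) else (0,255,0),1)
        row.append(sub)
    out.append(np.hstack(row))
v=np.vstack(out);cv2.imwrite('pics/c5b.png',cv2.resize(v,(800,int(v.shape[0]*800/v.shape[1])))[:600] if v.shape[1]>800 else v[:600]);print(v.shape)
cv2.imwrite('pics/c5bs.png',out[0]);cv2.imwrite('pics/c5bt.png',out[1])
E
```

```text
(728, 780, 3)
```

View pics/c5bs.png

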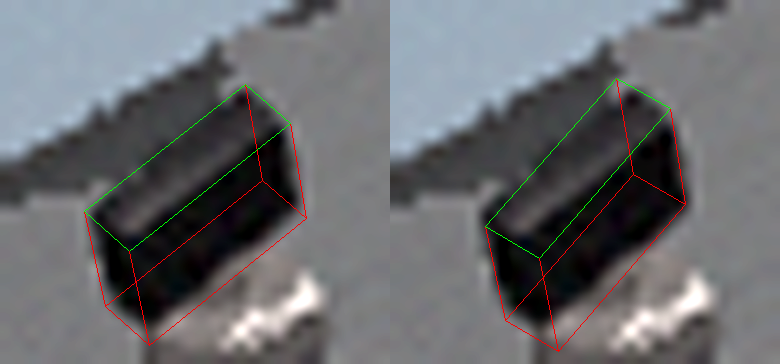

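View pics/c5bt.png

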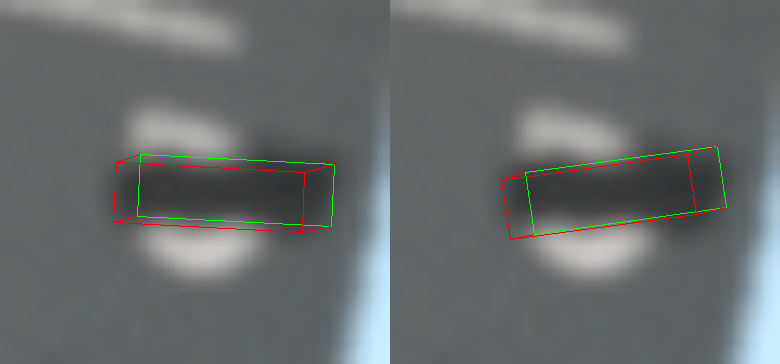

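The knob sits at its stop: in the scene crop the bar's edges match the −1.64 rad model, which is stand yaw minus 1.4. It is also at the pushed-in height. The board is untouched at scene (327,160). Next I'm descending on its grip.

play_rows --plan '[{"hand": 0.6, "tx": -0.16, "ty": -0.25, "tz": 0.3, "ax": -0.05, "ay": 0.02, "az": 0.25}, {"hand": 0.6, "tx": 0, "ty": 0, "tz": 0.5, "ax": 0, "ay": 0, "az": 0}, {"hand": 0.6, "tx": 0, "ty": 0, "tz": 0.5, "ax": 0, "ay": 0, "az": 0}, {"hand": 0.6, "tx": 0, "ty": 0, "tz": 0.5, "ax": 0, "ay": 0, "az": 0}, {"hand": 0.6, "tx": 0, "ty": 0, "tz": 0.3, "ax": 0, "ay": 0, "az": 0}, {"hand": 0.6, "tx": 0, "ty": 0, "tz": 0, "ax": 0, "ay": 0, "az": 0}, {"hand": 0.6, "tx": 0, "ty": 0, "tz": 0, "ax": 0, "ay": 0, "az": 0}, {"hand": 0.6, "tx": 0, "ty": 0, "tz": 0, "ax": 0, "ay": 0, "az": 0}, {"hand": 0.6, "tx": 0, "ty": 0, "tz": 0, "ax": 0, "ay": 0, "az": 0}, {"hand": 0.6, "tx": 0, "ty": 0, "tz": 0, "ax": 0, "ay": 0, "az": 0}]'

```text
time_s: 16.95
tool_pos: [0.5041, 0.2869, 0.2295]
orientation: [0.135, 3.138, 0.001]
wrist_force: [0.7, 0.0, -0.5]
width: 0.599
```

```bash
python3 - <<'E'
from look import *
look('6',(325,155),(195,228))
plan([.5035,.2886,.203],Rdown(1.49),4)
E
```

```text
t 17.05 pos [0.5041 0.2869 0.2294] err [-0.0006  0.0017 -0.0264] rot err [ 0.     0.    -0.005] F [ 0.3 -0.2  0.5] T [ 0.08 -0.13 -0.02] w 0.602
q [-0.21  0.63 -0.57  1.83  0.46  0.81  0.47]
0 0.01 0.01 0.22 0.0 0.0 -0.01
1 0.01 0.01 0.22 0.0 0.0 -0.01
2 0.01 0.01 0.22 0.0 0.0 -0.01
3 0.01 0.01 0.22 0.0 0.0 -0.01
```

View pics/c6.png

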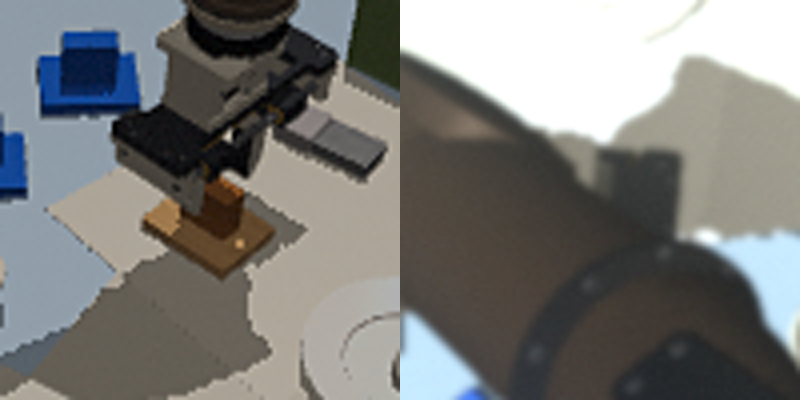

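play_rows --grip_force 40 --plan '[{"hand": 0.6, "tx": 0.02, "ty": 0.05, "tz": 0.22, "ax": 0, "ay": 0, "az": 0}, {"hand": 0.6, "tx": 0, "ty": 0, "tz": 0.22, "ax": 0, "ay": 0, "az": 0}, {"hand": 0.6, "tx": 0, "ty": 0, "tz": 0.22, "ax": 0, "ay": 0, "az": 0}, {"hand": 0.6, "tx": 0, "ty": 0, "tz": 0.2, "ax": 0, "ay": 0, "az": 0}, {"hand": 0.6, "tx": 0, "ty": 0, "tz": 0, "ax": 0, "ay": 0, "az": 0}, {"hand": 0.45, "tx": 0, "ty": 0, "tz": 0, "ax": 0, "ay": 0, "az": 0}, {"hand": 0.3, "tx": 0, "ty": 0, "tz": 0, "ax": 0, "ay": 0, "az": 0}, {"hand": 0.1, "tx": 0, "ty": 0, "tz": 0, "ax": 0, "ay": 0, "az": 0}, {"hand": 0, "tx": 0, "ty": 0, "tz": 0, "ax": 0, "ay": 0, "az": 0}, {"hand": 0, "tx": 0, "ty": 0, "tz": 0, "ax": 0, "ay": 0, "az": 0}]'

```text
time_s: 18.3
tool_pos: [0.5036, 0.2884, 0.2016]
orientation: [-0.135, -3.138, -0.0]
wrist_force: [-0.1, -0.8, -1.8]
width: 0.255
```

```bash
python3 - <<'E'
from look import *
look('7',(325,155),(195,228))
plan([.5035,.2886,.203],Rdown(1.49),1)
E
```

```text
t 18.4 pos [0.5036 0.2884 0.2016] err [-0.0001  0.0002  0.0014] rot err [ 0.    -0.    -0.005] F [-0.3 -0.  -0.3] T [ 0.16 -0.12 -0.06] w 0.258
q [-0.23  0.67 -0.55  1.85  0.49  0.76  0.44]
0 0.0 0.01 -0.05 0.0 -0.0 -0.03
```

View pics/c7.png

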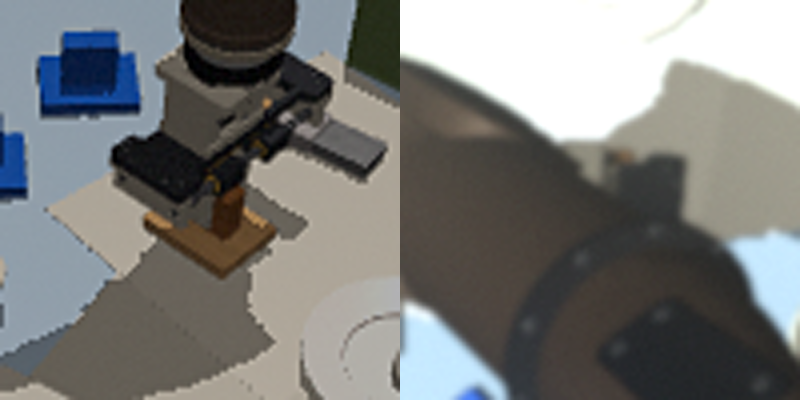

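The scene crop shows the pads closed on the brown grip at about (330,158). The width is 24 mm, as it should be. Now I'm lifting.

play_rows --grip_force 55 --plan '[{"hand": 0, "tx": 0, "ty": 0, "tz": 0, "ax": 0, "ay": 0, "az": 0}, {"hand": 0, "tx": 0, "ty": 0, "tz": -0.3, "ax": 0, "ay": 0, "az": 0}, {"hand": 0, "tx": 0, "ty": 0, "tz": -0.6, "ax": 0, "ay": 0, "az": 0}, {"hand": 0, "tx": 0, "ty": 0, "tz": -0.8, "ax": 0, "ay": 0, "az": 0}, {"hand": 0, "tx": 0, "ty": 0, "tz": -0.8, "ax": 0, "ay": 0, "az": 0}, {"hand": 0, "tx": 0, "ty": 0, "tz": -0.8, "ax": 0, "ay": 0, "az": 0}, {"hand": 0, "tx": 0, "ty": 0, "tz": -0.8, "ax": 0, "ay": 0, "az": 0}, {"hand": 0, "tx": 0, "ty": 0, "tz": -0.6, "ax": 0, "ay": 0, "az": 0}, {"hand": 0, "tx": 0, "ty": 0, "tz": 0, "ax": 0, "ay": 0, "az": 0}, {"hand": 0, "tx": 0, "ty": 0, "tz": 0, "ax": 0, "ay": 0, "az": 0}]'

```text
time_s: 19.65
tool_pos: [0.5024, 0.2886, 0.3553]
orientation: [0.132, 3.136, 0.004]
wrist_force: [0.4, -0.5, -1.4]
width: 0.256
```

```bash
cat > goal.py <<'E'
from plan import *
P=np.load('p.npy')
def goal(off,dx=0,dy=0,yaw=P[2],tilt=P[3],c=(.5342,-.0333,.0821),U=.2016):
    Rs=R.from_euler('z',yaw)*R.from_euler('y',-tilt);M=Rs.as_matrix();xs,ys,n=M.T
    y=ys;z=-n
    return np.array(c)+dx*xs+dy*ys+(U+off)*n, R.from_matrix(np.stack([np.cross(y,z),y,z],1))
E
python3 - <<'E'
from goal import *
p,Rt=goal(.07);print(p);plan(p,Rt,17)
E
```

```text
[ 0.41967104 -0.00476287  0.32671257]
t 19.65 pos [0.5024 0.2886 0.3553] err [-0.0827 -0.2934 -0.0286] rot err [ 0.039 -0.446  0.156] F [ 0.4 -0.5 -1.4] T [ 0.06 -0.17  0.03] w 0.256
q [-0.16  0.49 -0.65  1.71  0.34  1.05  0.57]
0 0.11 -0.59 0.05 0.02 -0.17 0.06
1 0.11 -0.59 0.05 0.02 -0.17 0.06
2 0.11 -0.59 0.05 0.02 -0.17 0.06
3 0.1 -0.59 0.05 0.02 -0.17 0.06
4 0.1 -0.59 0.05 0.02 -0.17 0.06
5 0.09 -0.59 0.05 0.02 -0.17 0.06
6 0.09 -0.59 0.05 0.02 -0.17 0.06
7 0.08 -0.59 0.05 0.02 -0.17 0.06
8 0.08 -0.59 0.04 0.02 -0.17 0.06
9 0.08 -0.59 0.04 0.02 -0.17 0.06
10 0.07 -0.59 0.04 0.02 -0.17 0.06
11 0.07 -0.59 0.04 0.02 -0.17 0.06
12 0.06 -0.6 0.04 0.02 -0.17 0.06
13 0.06 -0.6 0.04 0.02 -0.17 0.06
14 0.05 -0.6 0.04 0.02 -0.17 0.06
15 0.05 -0.6 0.04 0.02 -0.17 0.06
16 0.05 -0.6 0.04 0.02 -0.17 0.06
```

play_rows --plan '[{"hand": 0, "tx": 0.11, "ty": -0.59, "tz": 0, "ax": 0.02, "ay": -0.17, "az": 0.06}, {"hand": 0, "tx": 0.11, "ty": -0.59, "tz": 0, "ax": 0.02, "ay": -0.17, "az": 0.06}, {"hand": 0, "tx": 0.11, "ty": -0.59, "tz": 0, "ax": 0.02, "ay": -0.17, "az": 0.06}, {"hand": 0, "tx": 0.1, "ty": -0.59, "tz": 0.05, "ax": 0.02, "ay": -0.17, "az": 0.06}, {"hand": 0, "tx": 0.1, "ty": -0.59, "tz": 0.05, "ax": 0.02, "ay": -0.17, "az": 0.06}, {"hand": 0, "tx": 0.09, "ty": -0.59, "tz": 0.05, "ax": 0.02, "ay": -0.17, "az": 0.06}, {"hand": 0, "tx": 0.09, "ty": -0.59, "tz": 0.05, "ax": 0.02, "ay": -0.17, "az": 0.06}, {"hand": 0, "tx": 0.08, "ty": -0.59, "tz": 0.05, "ax": 0.02, "ay": -0.17, "az": 0.06}, {"hand": 0, "tx": 0.08, "ty": -0.59, "tz": 0.04, "ax": 0.02, "ay": -0.17, "az": 0.06}, {"hand": 0, "tx": 0.08, "ty": -0.59, "tz": 0.04, "ax": 0.02, "ay": -0.17, "az": 0.06}]'

```text
time_s: 20.9
tool_pos: [0.4487, 0.1104, 0.3362]
orientation: [0.251, 2.88, -0.063]
wrist_force: [-0.1, -0.3, -1.4]
width: 0.26
```

```bash
python3 - <<'E'
from goal import *
p,Rt=goal(.07);plan(p,Rt,9)
E
```

```text
t 20.9 pos [0.4487 0.1104 0.3362] err [-0.029  -0.1152 -0.0095] rot err [ 0.003 -0.196  0.071] F [-0.1 -0.3 -1.4] T [0.22 0.23 0.02] w 0.26
q [ 0.06  0.25 -0.56  2.11  0.48  0.69  0.56]
0 0.04 -0.44 0.04 0.0 -0.15 0.05
1 0.04 -0.44 0.03 0.0 -0.15 0.05
2 0.04 -0.44 0.03 0.0 -0.15 0.05
3 0.03 -0.44 0.03 0.0 -0.15 0.05
4 0.03 -0.44 0.03 0.0 -0.15 0.05
5 0.03 -0.44 0.03 0.0 -0.15 0.05
6 0.02 -0.44 0.03 0.0 -0.15 0.05
7 0.02 -0.44 0.03 0.0 -0.15 0.05
8 0.02 -0.44 0.03 0.0 -0.15 0.05
```

play_rows --plan '[{"hand": 0, "tx": 0.04, "ty": -0.44, "tz": 0.04, "ax": 0, "ay": -0.15, "az": 0.05}, {"hand": 0, "tx": 0.04, "ty": -0.44, "tz": 0.03, "ax": 0, "ay": -0.15, "az": 0.05}, {"hand": 0, "tx": 0.04, "ty": -0.44, "tz": 0.03, "ax": 0, "ay": -0.15, "az": 0.05}, {"hand": 0, "tx": 0.03, "ty": -0.44, "tz": 0.03, "ax": 0, "ay": -0.15, "az": 0.05}, {"hand": 0, "tx": 0.03, "ty": -0.44, "tz": 0.03, "ax": 0, "ay": -0.15, "az": 0.05}, {"hand": 0, "tx": 0.03, "ty": -0.44, "tz": 0.03, "ax": 0, "ay": -0.15, "az": 0.05}, {"hand": 0, "tx": 0.02, "ty": -0.44, "tz": 0.03, "ax": 0, "ay": -0.15, "az": 0.05}, {"hand": 0, "tx": 0.02, "ty": -0.44, "tz": 0.03, "ax": 0, "ay": -0.15, "az": 0.05}, {"hand": 0, "tx": 0.02, "ty": -0.3, "tz": 0.03, "ax": 0, "ay": -0.1, "az": 0.03}, {"hand": 0, "tx": 0, "ty": 0, "tz": 0, "ax": 0, "ay": 0, "az": 0}]'

```text
time_s: 22.15
tool_pos: [0.4175, -0.0087, 0.3256]
orientation: [0.324, 2.666, -0.073]
wrist_force: [-0.2, 0.4, -2.8]
width: 0.259
```

```bash
python3 - <<'E'
from goal import *
from look import *
look('8',(265,215),(300,215))
p,Rt=goal(.04);plan(p,Rt,4)
E
```

```text
t 22.25 pos [ 0.4179 -0.0079  0.3258] err [ 0.0144 -0.     -0.0261] rot err [0.004 0.009 0.003] F [-1.   0.2 -1.7] T [0.27 0.59 0.04] w 0.257
q [ 0.18  0.13 -0.41  2.32  0.73  0.37  0.47]
0 -0.01 0.03 0.25 0.01 0.02 0.0
1 -0.01 0.03 0.25 0.01 0.02 0.0
2 -0.01 0.03 0.25 0.01 0.02 0.0
3 -0.01 0.03 0.25 0.01 0.02 0.0
```

View pics/c8.png

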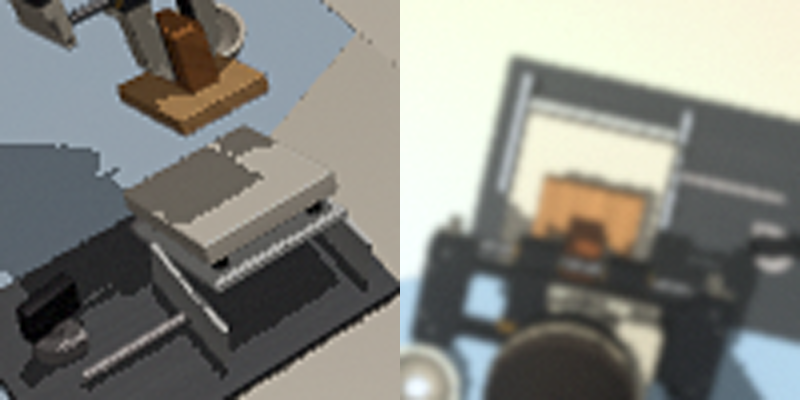

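The scene crop shows the board at (243,194) above the slab, tilted about parallel to it and square to it. I'm approaching to 20 mm off.

play_rows --plan '[{"hand": 0, "tx": -0.03, "ty": 0.1, "tz": 0.25, "ax": 0.03, "ay": 0.06, "az": 0.02}, {"hand": 0, "tx": 0, "ty": 0, "tz": 0.3, "ax": 0, "ay": 0, "az": 0}, {"hand": 0, "tx": 0, "ty": 0, "tz": 0.3, "ax": 0, "ay": 0, "az": 0}, {"hand": 0, "tx": 0, "ty": 0, "tz": 0.3, "ax": 0, "ay": 0, "az": 0}, {"hand": 0, "tx": 0, "ty": 0, "tz": 0.3, "ax": 0, "ay": 0, "az": 0}, {"hand": 0, "tx": 0, "ty": 0, "tz": 0.2, "ax": 0, "ay": 0, "az": 0}, {"hand": 0, "tx": 0, "ty": 0, "tz": 0, "ax": 0, "ay": 0, "az": 0}, {"hand": 0, "tx": 0, "ty": 0, "tz": 0, "ax": 0, "ay": 0, "az": 0}, {"hand": 0, "tx": 0, "ty": 0, "tz": 0, "ax": 0, "ay": 0, "az": 0}, {"hand": 0, "tx": 0, "ty": 0, "tz": 0, "ax": 0, "ay": 0, "az": 0}]'

```text
time_s: 23.5
tool_pos: [0.4452, -0.0053, 0.2786]
orientation: [0.322, 2.677, -0.07]
wrist_force: [-0.0, 0.3, -2.3]
width: 0.261
```

```bash
python3 - <<'E'
from goal import *
from look import *
look('9',(265,215),(300,215))
p,Rt=goal(.02);plan(p,Rt,1)
E
```

```text
t 23.6 pos [ 0.4451 -0.0053  0.2786] err [-0.0044 -0.0047  0.0031] rot err [ 0.004 -0.002  0.004] F [-0.8  0.5 -2.5] T [0.25 0.54 0.01] w 0.258
q [ 0.07  0.26 -0.29  2.32  1.03  0.3   0.18]
0 0.05 -0.19 -0.14 0.03 -0.01 0.02
```

View pics/c9.png

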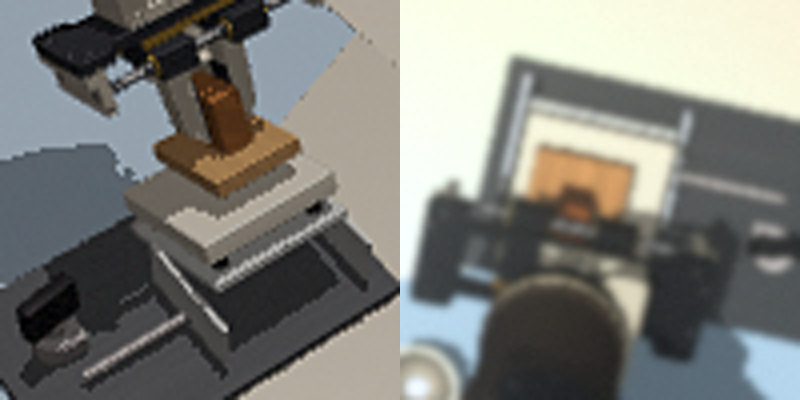

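```bash
cat > f5.py <<'E'
import sys
from edge import *
tag=sys.argv[1]
def load(f): return [gaussian_filter(cv2.imread(f)[:,:,c].astype(float),.6) for c in range(3)]
IM={('scene',0):load('pics/scene0.png'),('top',0):load('pics/top0.png'),('scene',1):load(f'pics/scene{tag}.png'),('top',1):load(f'pics/top{tag}.png')}
st=r.state();T=st['tool_pos'];RT=R.from_rotvec(st['orientation'])
P0=np.load('p.npy')
# params: stand4, inhand dx,dy,dz, rx,ry,rz, cams6
def board(q):
    L=lambda z:np.array([[-.045,-.035,z],[.045,-.035,z],[.045,.035,z],[-.045,.035,z]])
    Rb=RT*R.from_rotvec(q[7:10] if False else q[3:6])*R.from_rotvec([0,np.pi,0])  # board x=-tool x, y=tool y
    c=T+RT.apply([q[0],q[1],.2016+q[2]])
    return Rb.apply(L(0))+c,Rb.apply(L(.014))+c,Rb,c
def edges(p):
    b,s,k=standpts(p[:4]);lo,hi,_,_=board(p[4:10]);E=[]
    lin=lambda a,b,t0,t1:(a+t0*(b-a),a+t1*(b-a))
    for i,j in((0,1),(1,2),(2,3),(3,0)): E+=[('scene',0,s[i],s[j],'slab%d'%i),('top',0,s[i],s[j],'slab%d'%i)]
    E+=[('top',0,b[0],b[3],'base-x'),('top',0,b[1],b[2],'base+x'),('top',0,b[0],b[2],'base-y'),('top',0,b[1],b[3],'base+y')]
    E+=[('scene',1,s[3],s[0],'slab-y'),('scene',1,s[2],s[3],'slab+x'),('top',1,s[2],s[3],'slab+x')]
    E+=[('scene',1,hi[0],hi[1],'hi-y'),('scene',1,hi[1],hi[2],'hi+x'),('scene',1,lo[0],lo[1],'lo-y'),('scene',1,lo[1],lo[2],'lo+x'),('scene',1,*lin(hi[0],hi[3],0,.3),'hi-x'),
        ('top',1,hi[1],hi[2],'hi+x'),('top',1,*lin(hi[1],hi[0],0,.5),'hi-y'),('top',1,*lin(hi[2],hi[3],0,.5),'hi+y')]
    return E
p=np.r_[P0[:4],np.zeros(6),P0[7:]]
sig=np.r_[.0015,.0005,.0005,.005,.01,.005,np.ones(6)*.0015]
for it in range(10):
    ms=[]
    cam=lambda n,p:p[10:13] if n=='scene' else p[13:16]
    for n,k,a,b,l in edges(p):
        A,B=projd(n,[a,b],cam(n,p));ms.append(measure(IM[n,k],A,B,2.5 if it<4 else 1.5))
    def f(p,sp=False):
        o=[]
        for (n,k,a,b,l),m in zip(edges(p),ms):
            A,B=projd(n,[a,b],cam(n,p));t=(B-A)/np.linalg.norm(B-A);nm=np.array([-t[1],t[0]])
            e=np.array([(q-A)@nm for q,_,_ in m]);o.append((n,k,l,round(np.median(e),2),round(e.std(),2)) if sp else e*.4)
        return o if sp else np.r_[np.concatenate(o),p[4:]/sig]
    s=least_squares(f,p,loss='soft_l1',f_scale=.3);p=s.x
for q in f(p,True): print(*q)
print('stand',p[:4].round(4),'deg',np.degrees(p[2:4]).round(2),'\nhand',p[4:10].round(4),'\ncam',p[10:].round(4))
b,sl,k=standpts(p[:4]);c=sl.mean(0);Rs=R.from_euler('z',p[2])*R.from_euler('y',-p[3])
lo,hi,Rb,cb=board(p[4:10])
print('slab',c.round(4),'board in slab frame',Rs.inv().apply(cb-c).round(4),'rot',(Rs.inv()*Rb).as_rotvec().round(4))
E
python3 f5.py 9
```

```text
scene 0 slab0 0.5 0.15
top 0 slab0 0.25 0.1
scene 0 slab1 0.4 0.12
top 0 slab1 0.3 0.2
scene 0 slab2 -0.1 0.06
top 0 slab2 0.5 0.11
scene 0 slab3 0.15 0.09
top 0 slab3 0.25 0.21
top 0 base-x -0.05 0.1
top 0 base+x 0.05 0.1
top 0 base-y -0.1 0.09
top 0 base+y 0.0 0.09
scene 1 slab-y 0.0 0.17
scene 1 slab+x -0.1 0.07
top 1 slab+x 0.5 0.13
scene 1 hi-y 1.35 0.88
scene 1 hi+x -0.01 0.1
scene 1 lo-y -0.7 0.12
scene 1 lo+x -0.51 0.27
scene 1 hi-x -0.0 0.1
top 1 hi+x 0.65 0.16
top 1 hi-y -0.35 0.14
top 1 hi+y 0.2 0.08
stand [ 0.5555 -0.0389 -0.2422  0.44  ] deg [-13.88  25.21] 
hand [-0.0008  0.     -0.     -0.     -0.0004 -0.0001] 
cam [ 0.0004  0.0014  0.0001 -0.0001  0.0003  0.0001]
slab [ 0.5334 -0.0334  0.0817] board in slab frame [0.0025 0.0068 0.0159] rot [ 0.0032 -0.0078  0.002 ]
```

Vision and the arm pose agree: the board is about 6 mm too far along +y, about 2 mm too far up the slope, and about 16 mm off the slab. The scene crop shows it parallel to the slab at (256,197). I'll correct this and come closer.

play_rows --plan '[{"hand": 0, "tx": 0.07, "ty": -0.2, "tz": 0, "ax": 0, "ay": 0, "az": 0.02}, {"hand": 0, "tx": 0, "ty": 0, "tz": 0, "ax": 0, "ay": 0, "az": 0}, {"hand": 0, "tx": 0, "ty": 0, "tz": 0.1, "ax": 0, "ay": 0, "az": 0}, {"hand": 0, "tx": 0, "ty": 0, "tz": 0.1, "ax": 0, "ay": 0, "az": 0}, {"hand": 0, "tx": 0, "ty": 0, "tz": 0.1, "ax": 0, "ay": 0, "az": 0}, {"hand": 0, "tx": 0, "ty": 0, "tz": 0, "ax": 0, "ay": 0, "az": 0}, {"hand": 0, "tx": 0, "ty": 0, "tz": 0, "ax": 0, "ay": 0, "az": 0}, {"hand": 0, "tx": 0, "ty": 0, "tz": 0, "ax": 0, "ay": 0, "az": 0}, {"hand": 0, "tx": 0, "ty": 0, "tz": 0, "ax": 0, "ay": 0, "az": 0}, {"hand": 0, "tx": 0, "ty": 0, "tz": 0, "ax": 0, "ay": 0, "az": 0}]'

```text
time_s: 24.85
tool_pos: [0.4457, -0.0122, 0.2691]
orientation: [0.327, 2.676, -0.069]
wrist_force: [0.3, -0.3, -1.6]
width: 0.261
```

```bash
python3 - <<'E'
from goal import *
from look import *
look('10',(265,215),(300,215))
p,Rt=goal(.0);plan(p,Rt,1)
E
python3 f5.py 10 | tail -12
```

```text
t 24.95 pos [ 0.4457 -0.0122  0.269 ] err [ 0.0035  0.0001 -0.0053] rot err [ 0.004 -0.002  0.   ] F [-0.1 -0.1 -2.8] T [0.25 0.54 0.03] w 0.259
q [ 0.05  0.27 -0.25  2.33  1.1   0.27  0.11]
0 -0.02 0.03 0.21 0.03 -0.01 0.0
scene 1 hi-y 1.05 0.91
scene 1 hi+x -0.3 0.1
scene 1 lo-y -0.85 0.98
scene 1 lo+x 0.2 0.11
scene 1 hi-x -0.2 0.1
top 1 hi+x 0.5 0.11
top 1 hi-y -0.0 0.11
top 1 hi+y 0.25 0.21
stand [ 0.5554 -0.0386 -0.245   0.4472] deg [-14.04  25.62] 
hand [-0.0007  0.     -0.      0.      0.0011 -0.    ] 
cam [ 0.0003  0.0025  0.     -0.0001  0.0001  0.0001]
slab [ 0.5329 -0.033   0.082 ] board in slab frame [ 0.0008 -0.0001  0.0058] rot [0.0044 0.0007 0.0009]
```

View pics/c10.png

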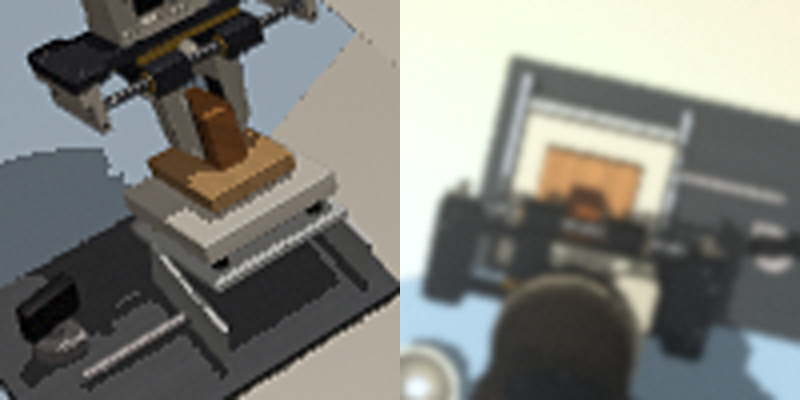

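The scene crop shows the board at (257,196), centred and parallel about 6 mm above the slab. The fit puts it within 1 mm and 0.3°. I'm going to contact.

play_rows --plan '[{"hand": 0, "tx": 0, "ty": 0, "tz": 0.1, "ax": 0.03, "ay": 0, "az": 0}, {"hand": 0, "tx": 0, "ty": 0, "tz": 0.1, "ax": 0, "ay": 0, "az": 0}, {"hand": 0, "tx": 0, "ty": 0, "tz": 0.05, "ax": 0, "ay": 0, "az": 0}, {"hand": 0, "tx": 0, "ty": 0, "tz": 0, "ax": 0, "ay": 0, "az": 0}, {"hand": 0, "tx": 0, "ty": 0, "tz": 0, "ax": 0, "ay": 0, "az": 0}, {"hand": 0, "tx": 0, "ty": 0, "tz": 0, "ax": 0, "ay": 0, "az": 0}, {"hand": 0, "tx": 0, "ty": 0, "tz": 0, "ax": 0, "ay": 0, "az": 0}, {"hand": 0, "tx": 0, "ty": 0, "tz": 0, "ax": 0, "ay": 0, "az": 0}, {"hand": 0, "tx": 0, "ty": 0, "tz": 0, "ax": 0, "ay": 0, "az": 0}, {"hand": 0, "tx": 0, "ty": 0, "tz": 0, "ax": 0, "ay": 0, "az": 0}]'

```text
time_s: 26.2
tool_pos: [0.449, -0.013, 0.2621]
orientation: [0.328, 2.676, -0.076]
wrist_force: [-1.9, -0.6, 1.4]
width: 0.257
```

```bash
cat >> goal.py <<'E'
def rep():
    s=r.state();p,Rt=goal(0,c=(.5333,-.0332,.0821));RT=R.from_rotvec(s['orientation'])
    d=RT.inv().apply(p-s['tool_pos'])
    F=RT.inv().apply(s['wrist_force']-np.array([-.3,.2,-2.3]));Tq=RT.inv().apply(s['wrist_torque']);
    print('t',round(s['time_s'],2),'to contact in tool',(d*1000).round(1),'rot',(RT.inv()*Rt).as_rotvec().round(4),'F tool (less board)',F.round(1),'T tool',Tq.round(2),'q',s['joint_positions'].round(2))
E
python3 - <<'E'
from goal import *
rep()
E
```

```text
t 26.2 to contact in tool [ 0.2  0.8 -1.8] rot [-0.0007 -0.0012  0.0001] F tool (less board) [-0.4 -1.2 -4. ] T tool [-0.14  0.55  0.05] q [ 0.03  0.29 -0.23  2.33  1.17  0.27  0.05]
```

play_rows --plan '[{"hand": 0, "tx": 0, "ty": 0, "tz": 0.07, "ax": 0, "ay": 0, "az": 0}, {"hand": 0, "tx": 0, "ty": 0, "tz": 0.06, "ax": 0, "ay": 0, "az": 0}, {"hand": 0, "tx": 0, "ty": 0, "tz": 0.02, "ax": 0, "ay": 0, "az": 0}, {"hand": 0, "tx": 0, "ty": 0, "tz": 0.01, "ax": 0, "ay": 0, "az": 0}, {"hand": 0, "tx": 0, "ty": 0, "tz": 0, "ax": 0, "ay": 0, "az": 0}, {"hand": 0, "tx": 0, "ty": 0, "tz": 0, "ax": 0, "ay": 0, "az": 0}, {"hand": 0, "tx": 0, "ty": 0, "tz": 0, "ax": 0, "ay": 0, "az": 0}, {"hand": 0, "tx": 0, "ty": 0, "tz": 0, "ax": 0, "ay": 0, "az": 0}, {"hand": 0, "tx": 0, "ty": 0, "tz": 0, "ax": 0, "ay": 0, "az": 0}, {"hand": 0, "tx": 0, "ty": 0, "tz": 0, "ax": 0, "ay": 0, "az": 0}]'

```text
time_s: 27.45
tool_pos: [0.4507, -0.0135, 0.2579]
orientation: [0.328, 2.675, -0.076]
wrist_force: [-4.7, -0.1, 5.2]
width: 0.257
```

```bash
python3 - <<'E'
from goal import *
from look import *
rep()
look('11',(265,215),(300,215))
rep()
E
python3 f5.py 11 | tail -12
```

```text
t 27.45 to contact in tool [-0.1  0.8 -6.4] rot [-0.0009 -0.0001  0.0007] F tool (less board) [ 0.5 -1.3 -8.6] T tool [0.01 0.53 0.05] q [ 0.01  0.3  -0.21  2.34  1.21  0.26  0.  ]
t 27.55 to contact in tool [-0.   0.8 -6.4] rot [-0.0009  0.      0.0007] F tool (less board) [ 1.  -0.7 -9.6] T tool [-0.01  0.55  0.07] q [ 0.01  0.3  -0.21  2.34  1.21  0.26  0.  ]
scene 1 hi-y 1.35 0.93
scene 1 hi+x 0.1 0.1
scene 1 lo-y -0.55 0.19
scene 1 lo+x -0.45 0.14
scene 1 hi-x 0.1 0.15
top 1 hi+x 0.5 0.12
top 1 hi-y -0.2 0.22
top 1 hi+y 0.1 0.07
stand [ 0.5558 -0.04   -0.2474  0.4529] deg [-14.17  25.95] 
hand [-0.0006  0.     -0.     -0.0001 -0.0005 -0.0001] 
cam [-0.0001  0.0015  0.     -0.0007 -0.0001  0.0001]
slab [ 0.533  -0.0342  0.0822] board in slab frame [ 0.0005  0.0001 -0.0065] rot [0.0005 0.0028 0.0036]
```

View pics/c11.png

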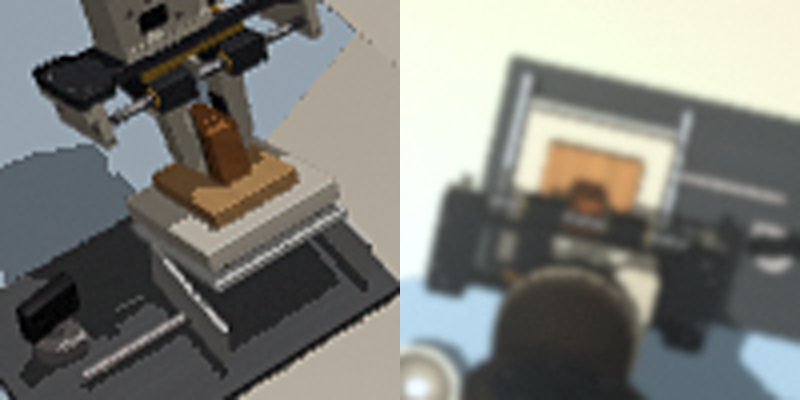

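The scene crop shows the board lying flush on the slab at (256,195), centred and square, with the slab about 6.5 mm down and about 9 N on it. I'll take a last full check of the surroundings before handing in.

```bash
python3 - <<'E'
import cv2,numpy as np
a=cv2.imread('pics/scene0.png');b=cv2.imread('pics/scene11.png')
cv2.imwrite('pics/cmp.png',np.hstack([a[30:400,80:470],b[30:400,80:470]]))
E
```

```text
(no output)
```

View pics/cmp.png

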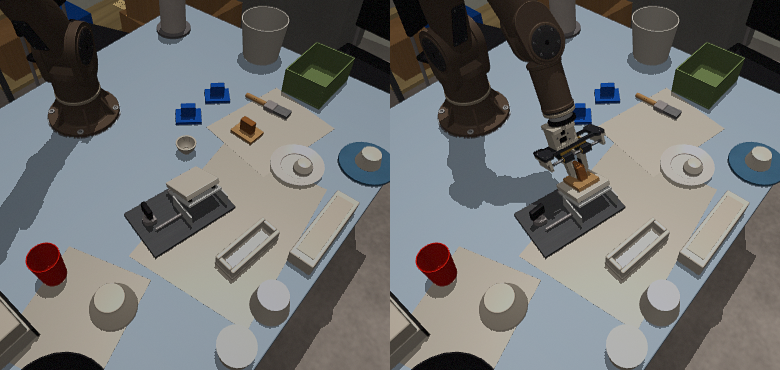

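The cup, bowl, trough, plate, dome and brush are all in the same pixel places as before. The pinch pot is hidden by the arm in this view, but the earlier top crops show it unmoved. Handing in.

```bash
python3 - <<'E'
from goal import *
rep(); print(r.close_job()); rep()
E
```

```text
t 27.55 to contact in tool [-0.   0.8 -6.4] rot [-0.0009  0.      0.0007] F tool (less board) [ 1.  -0.7 -9.6] T tool [-0.01  0.55  0.07] q [ 0.01  0.3  -0.21  2.34  1.21  0.26  0.  ]
the job is handed in; nothing more can be done
None
the job is handed in; nothing more can be done
```

The job is handed in at about 27.6 s of the 58 s allowed. The knob is locked and the board is still held pressed on the slab.

- **Knob:** I pushed it in, then turned it clockwise until the torque rose to about 1 N m, ten times what it needs to turn. The gripper turned about 1.57 rad in all, so the pads slipped a little on the bar at the stop.
    - My angle checks from the pictures disagreed: a rough outline fit read about 0.1 rad short, while the overlay of the bar's edges in the scene view matched the stop. I relied on the overlay and the torque.
    - The fitted bar height was about 58 mm, which is fully in.
- **Push force:** the first push reached 64 N at the wrist. That is under the 120 N limit, but I couldn't confirm that only the fingers touched.
- **Board:** I gripped it by its upright grip with 55 N.
    - By the camera fit it sits within 1 mm of the slab's centre and within about 0.3° of its tilt and edges.
    - The slab is about 6.4 mm down. The 9–10 N reading is slightly high for that and suggests 6.5–7 mm.
- **Bystanders:** the cup, bowl, trough, plate, dome and brush show no movement in the last scene picture. The arm hides the pinch pot there, so I judged it only by eye from the top views.

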